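# Fit the focusing test rod to a slit-lamp carriage

## Robot

A 6-joint arm with a two-finger parallel gripper is mounted at the origin on the work surface. World frame = base frame: x ahead of the robot, y to its left, z up, the work surface at z = 0. Lengths are in m, angles in rad, forces in N, time in s.
With the tool pointing down it reaches from about 0.35 to 0.975 m from the base axis. Payload 7.1 kg.
Tool frame: the origin (TCP) lies midway between the tips of the shut fingers; the grasp point (between the pads) lies 19 mm behind it (arm.grip_depth is the z of the grasp point in the tool frame, in m); z points along the fingers, y is the direction in which the jaws open and shut (so a half turn about z gives the same grasp; the last joint's range is limited). The gripper opens to 88 mm and grips with 3 to 60 N. Pads are 20 mm wide; open, the fingers measure 115 mm over their backs; the gripper's body (75 mm by 178 mm) begins 61 mm behind the grasp point.
Start: joints at [1.263, 0.423, 1.63, -0, 1.089, -0.019], TCP at [0.178, 0.599, 0.199] pointing down, gripper open.
Joint ranges: [-3, 3], [-0.9, 2.11], [0.09, 2.58], [-1.31, 4.45], [0.11, 2.69], [-2.54, 2.54]. Speed limits (rad/s): [2.39, 2.39, 3.01, 3.14, 3.14, 3.14].

## Interface

Orientations are given as a rotation vector (axis times angle).
In Python, from rig import arm, eyes gives the robot as it stands.
- The arm moves only by the tool carry_out, never from a script. Its argument "increments" is text: rows parted by semicolons, each of 6 numbers parted by spaces: the shift along the tool's x, y, z in m, then the turn, a rotation vector about the tool's x, y, z in degrees. In form: tx ty tz ax ay az; .... A call has exactly 8 rows; each row shifts and turns the commanded pose from where the row before left it, along the tool's axes as they then stand; what a row does not reach is not made up. A row lasts 1/8 s, in which the tool goes at most 62.5 mm and 10.7 degrees, less where a joint would pass 70% of its speed; a pose out of reach is approached as far as the arm can. A call with a gripper value outside its range is refused whole. "hand" is the finger opening in m, from 0 to 0.0878, set as the call begins (left out, the last holds). The fingers move at their own pace and stop on an object; "squeeze" is the grip in N (left out, the last holds). Time passes only in rows, so rows that do not move let the fingers close, or fill a call up. It gives the time, the measured TCP pose, the force and the opening at its end, in the units of the state.
- arm.state(): the state, without advancing time (a new reading comes with each control period).
- eyes.get_image(name): name is "scene" or "top"; returns the picture (400x640x3 uint8, red, green, blue); there is no depth.
- eyes.camera_info(name): a dict with "camera_matrix" (3x3 intrinsics, pixels), "eye" and "orientation" of the camera in the world. Camera axes: x right, y up, looking along -z (the intrinsics and any distortion apply to the point x, -y, -z); pixel columns grow to the right and rows downward; lengths in m; the calibration is good to about 2 mm. A picture is of the moment at which its call begins. camera_info takes no time and is no camera call.
- arm.hand_in(): hands the job in, once; it reports no verdict.
The state is a dict: "t": time; "joint_pos": joint angles; "qvel": joint speeds; "effort": joint torques, N m; "eef_pos": TCP position; "eef_rot": TCP orientation; "ft_force": force on the tool from outside, world axes, zero at the start; "torque": the same for the moment, N m; "finger_gap": finger opening in m.
Only numpy, scipy, OpenCV 4.12 (cv2) and the standard library are available. Lean on these libraries where they do the work, as an engineer would, in place of code of your own. Each camera call takes 0.05 s, during which the arm holds its last target.

## Task

The slit lamp's arms are off for a focus check: first seat the green adapter flat and square, hub upwards, in the rectangular pocket of the grey carriage and let go of it. Then take the black-headed test rod from its blue stand, push its shaft down into the adapter's hub, turning it until the key slips into the keyway, and keep pushing against the spring until the collar is fully home on the hub. Finish while still holding the rod pressed fully home (do not let go), and leave the grey lens stack, the drop bottle and the round lens where they are.

Things in the scene. Friction and masses are not known exactly. Their poses are not given: they have to be found in the camera images.
- adapter_center (a point): Centre of the loose green adapter, 17 mm above its underside (34 mm high in all). Flange 76 (its x) x 56 (its y) x 12 mm high; on it a rectangular hub 46 (x) x 40 (y) mm, 22 mm high; grip the hub across its 40 mm (y) faces. z up at the start. Mass about 0.25 kg. It may sit in the pocket either way round (half turn).
- hub_mouth (a point): Centre of the bore at the hub's top, 17 mm above the adapter's centre, same axes. Round bore 18 mm, right through along z, with a keyway 8.5 mm wide reaching 14.5 mm out from the centre towards this point's +x; red marks on hub top and flange lie on the keyway side.
- pocket (a point): Centre of the pocket's floor in the fixed grey carriage (170 x 200 mm, 42 mm high). The floor is 30 mm above the table; the pocket is 12 mm deep, 79 (x) x 59 (y) mm wide, with a 3 mm chamfer at its mouth; x, y along its long and short sides, z up. Seated, the adapter's centre is 17 mm and its hub top 34 mm above this point.
- plunger (a joint): Travel (m) of the brass spring plunger, 12 mm diameter, in the middle of the pocket floor: 0 = up, standing 10 mm above the floor inside the adapter's bore; 0.0095 = bottomed. 3 N at first, about 8 N at 8 mm. The rod's tip meets it 24 mm down the hub; with the rod's collar home it reads 0.008. It pushes the rod back up if not held.
- rod_grip (a point): Centre of the test rod's square black head, half-way up: 20 x 20 mm (faces along this point's x, y), 44 mm high (22 mm each way). The rod stands upright in the stand, z up. The underside of its steel collar (36 mm diameter, 4 mm thick) is 26 mm below this point, the shaft's tip 58 mm below. Home: this point is 43 mm above the adapter's centre. Mass about 0.12 kg.
- rod_tip (a point): Tip of the rod's shaft, axes as the head's. The shaft is 16 mm in diameter, 32 mm long up to the collar, tapered over the last 3 mm. A key 6 mm wide reaches 12.5 mm out from the axis towards +x, from 10 mm above the tip to the collar; below it the shaft is plain. A red line on the head's top and side and on the collar shows the key's direction.
- stand: Fixed blue stand block 70 x 70 x 45 mm; origin at the centre of its underside. The rod hangs by its collar in a 28 mm hole in the middle; lift it straight up by at least 40 mm to clear.
- lens_stack: Bystander: stack of round grey-green lens rings, 90 mm diameter, 80 mm high; origin under its centre.
- drop_bottle: Bystander: closed white bottle with blue cap, 40 mm diameter, 85 mm high; origin under its centre.
- round_lens: Bystander: round lens in a black ring, 54 mm diameter, 18 mm high, lying flat; origin under its centre.

How it is judged:
On the way:
1. the adapter sits flat and square in the pocket and has been let go (x of adapter_center in the frame of pocket between -0.0035 and 0.0035 m and y of adapter_center in the frame of pocket between -0.0035 and 0.0035 m and z of adapter_center in the frame of pocket between 0.014 and 0.0195 m and angle between adapter_center's own z axis and vertical below 0.05 rad and angle between the x axis of adapter_center and the x axis of pocket, either way round below 0.1 rad and contact force between the fingers and adapter below 0.3 N), for 0.2 s.
At the end, for the whole second after the job is handed in: Adapter in the pocket: 3.5 mm each way, 2.5 mm high, 0.05 rad flat, 0.10 rad square. Rod keyed in the hub, upright to 0.08 rad, turned within 0.2 rad, collar within 1.5 mm of the hub, plunger pressed 6 mm or more. Fingers still on the rod with over 3 N, at rest (x of adapter_center in the frame of pocket between -0.0035 and 0.0035 m and y of adapter_center in the frame of pocket between -0.0035 and 0.0035 m and z of adapter_center in the frame of pocket between 0.014 and 0.0195 m and angle between adapter_center's own z axis and vertical below 0.05 rad and angle between the x axis of adapter_center and the x axis of pocket, either way round below 0.1 rad and z of rod_grip in the frame of adapter_center between 0.038 and 0.0445 m and x of rod_grip in the frame of adapter_center between -0.003 and 0.003 m and y of rod_grip in the frame of adapter_center between -0.003 and 0.003 m and angle between rod_grip's own z axis and vertical below 0.08 rad and angle between the x axis of rod_grip and the x axis of adapter_center, either way round below 0.2 rad and value of joint plunger above 0.006 m and contact force between the fingers and rod above 3 N and linear speed of rod below 0.02 m/s); the arm keeps its last pose, push and grip.
It fails at once if the lens stack was moved more than 30 mm or tipped (distance of lens_stack from where it was at the start of the episode above 0.03 m or angle between lens_stack's own z axis and vertical above 0.5 rad).
It fails at once if the drop bottle was moved more than 30 mm or tipped (distance of drop_bottle from where it was at the start of the episode above 0.03 m or angle between drop_bottle's own z axis and vertical above 0.5 rad).
It fails at once if the round lens was moved more than 30 mm or tipped (distance of round_lens from where it was at the start of the episode above 0.03 m or angle between round_lens's own z axis and vertical above 0.5 rad).
It also fails if it takes over 67 s, if anything falls off the work surface, if the arm or the gripper's body presses on something with over 40 N, if the wrist force passes 120 N, or if a joint passes its speed limit or range.

## Working session

There is one attempt and no reset: what is moved stays moved. The work goes in short steps, Python scripts to look and compute and a tool call to move; the robot and the scene stay as the last step left them, time stands still between calls to the robot, and variables do not carry over. Pictures are saved under pics/ and viewed, and the job is handed in when it is done.

Besides the shell and the picture viewer there is one more tool, called after "Emit:" by a JSON object that holds its "name" and its "arguments". carry_out: Moves the arm, as the interface text tells. Its arguments: {"type":"object","properties":{"increments":{"type":"string"},"hand":{"type":"number"},"squeeze":{"type":"number"}},"required":["increments"]}

```bash
ls; mkdir -p pics
python3 - <<'E'
from rig import arm, eyes
import cv2
for n in("scene","top"):
    im=eyes.get_image(n); cv2.imwrite(f"pics/{n}0.png",im[:,:,::-1]); print(eyes.camera_info(n))
print(arm.state(), arm.grip_depth)
E
```

```text
pics
{'camera_matrix': array([[458.83692414,   0.        , 319.70004496],
       [  0.        , 458.83692414, 199.77702725],
       [  0.        ,   0.        ,   1.        ]]), 'eye': array([ 1.14587805, -0.29413618,  1.03619419]), 'orientation': array([0.48860515, 0.29396351, 1.01698395])}
{'camera_matrix': array([[473.26603539,   0.        , 319.74253103],
       [  0.        , 473.26603539, 196.24958053],
       [  0.        ,   0.        ,   1.        ]]), 'eye': array([ 0.49851202, -0.00780271,  1.26529828]), 'orientation': array([ 0.07821743, -0.07049009, -1.5719333 ])}
{'t': 0.1, 'joint_pos': array([ 1.26299270e+00,  4.23749781e-01,  1.63059177e+00,  3.12787832e-05,
        1.08862461e+00, -1.89911295e-02]), 'qvel': array([-1.02860639e-04, -1.46545283e-03, -1.46117153e-03,  1.33651550e-03,
       -1.67840585e-03, -6.97748117e-05]), 'effort': array([ 3.75801783e-04, -5.45615888e+01, -2.74323374e+01,  6.45317207e-02,
        1.88476418e-02,  8.27632618e-06]), 'eef_pos': array([0.1778089 , 0.59861901, 0.19859717]), 'eef_rot': array([-4.52076915e-01, -3.10864132e+00,  2.12151301e-03]), 'ft_force': array([-0.2248803 , -0.28086699,  1.36691884]), 'torque': array([-0.0204203 ,  0.07177453,  0.05886077]), 'finger_gap': 0.08788609791716186} -0.0187
```

View pics/scene0.png

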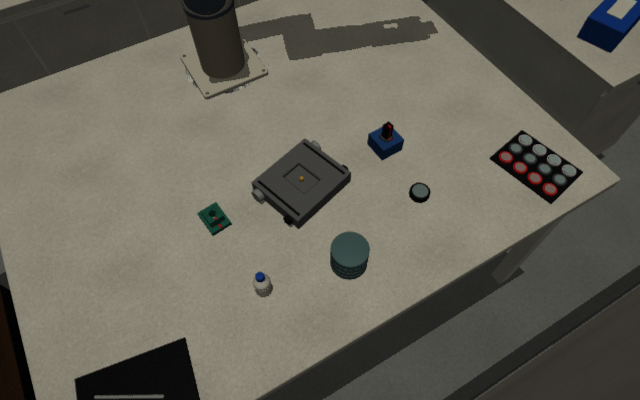

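View pics/top0.png

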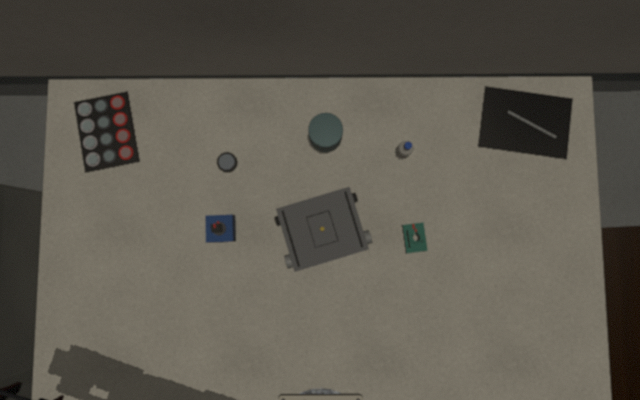

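```bash
cat > h.py <<'E'
import numpy as np, cv2
from scipy.spatial.transform import Rotation as R
from rig import arm, eyes
def cam(n):
    c=eyes.camera_info(n); return c["camera_matrix"],c["eye"],R.from_rotvec(c["orientation"]).as_matrix()
def proj(n,P):
    K,e,M=cam(n); p=(np.atleast_2d(P)-e)@M; p=p*[1,-1,-1]; q=p@K.T; return q[:,:2]/q[:,2:]
def back(n,uv,z):
    K,e,M=cam(n); d=np.linalg.inv(K)@[uv[0],uv[1],1]; d=M@(d*[1,-1,-1]); return e+d*(z-e[2])/d[2]
def crop(n,x,y,w,h,s,out,im=None,gain=1.8):
    im=eyes.get_image(n) if im is None else im
    c=im[y:y+h,x:x+w,::-1]; c=cv2.resize(c,None,fx=s,fy=s,interpolation=cv2.INTER_CUBIC)
    c=np.clip(c.astype(float)*gain,0,255).astype(np.uint8); 
    for k in range(0,w,10): cv2.putText(c,str(x+k),(k*s,8),0,.3,(0,255,255)); cv2.line(c,(k*s,10),(k*s,14),(0,255,255))
    for k in range(0,h,10): cv2.putText(c,str(y+k),(0,k*s+3),0,.3,(0,255,255)); 
    cv2.imwrite(out,c)
E
python3 - <<'E'
from h import *
print(proj("scene",[[.178,.6,.2],[0,0,0]]),proj("top",[[.178,.6,.2],[0,0,0]]))
s=cv2.imread("pics/scene0.png")[:,:,::-1];t=cv2.imread("pics/top0.png")[:,:,::-1]
crop("scene",190,120,220,130,3,"pics/s1.png",s)
crop("scene",190,195,50,45,12,"pics/s_ad.png",s)
crop("scene",360,115,50,50,12,"pics/s_rod.png",s)
crop("scene",245,130,110,100,7,"pics/s_car.png",s)
crop("top",395,215,40,45,12,"pics/t_ad.png",t)
crop("top",195,205,50,45,12,"pics/t_rod.png",t)
crop("top",265,175,115,105,7,"pics/t_car.png",t)
E
```

```text
[[418.98528922 -22.19464233]
 [224.14679261  64.79276142]] [[ 44.09451534 389.26546521]
 [319.60358557 436.62801461]]
```

View pics/t_ad.png

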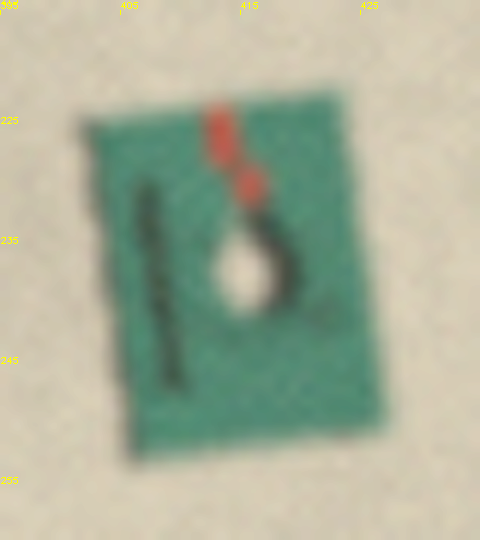

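View pics/s_ad.png

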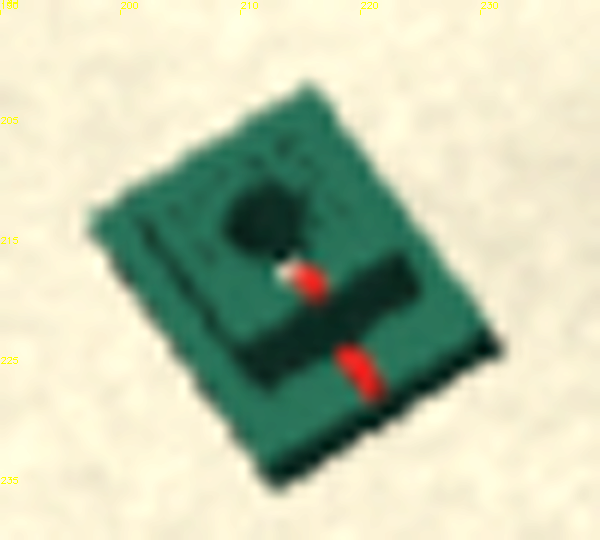

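View pics/t_car.png

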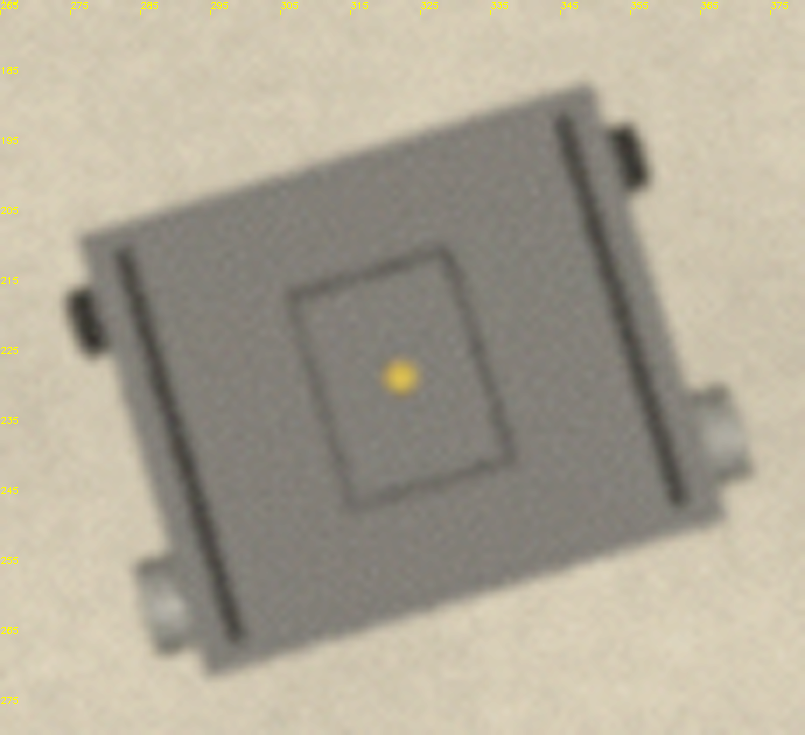

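View pics/s_car.png

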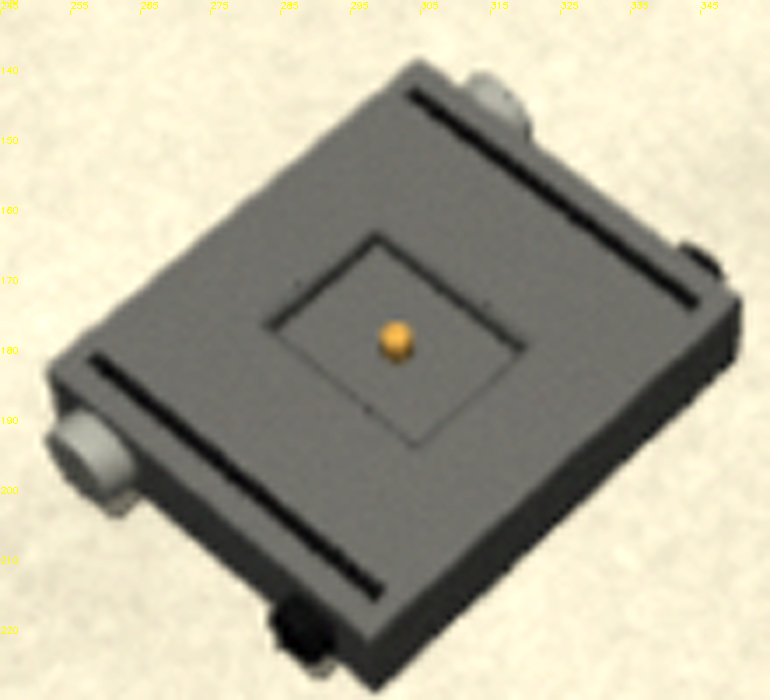

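View pics/t_rod.png

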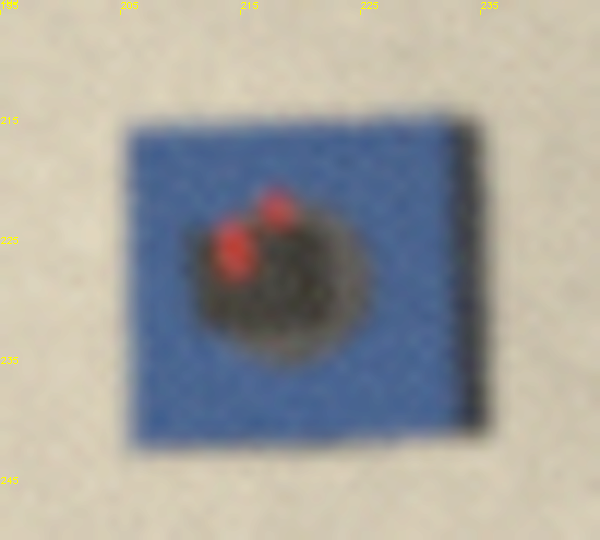

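View pics/s_rod.png

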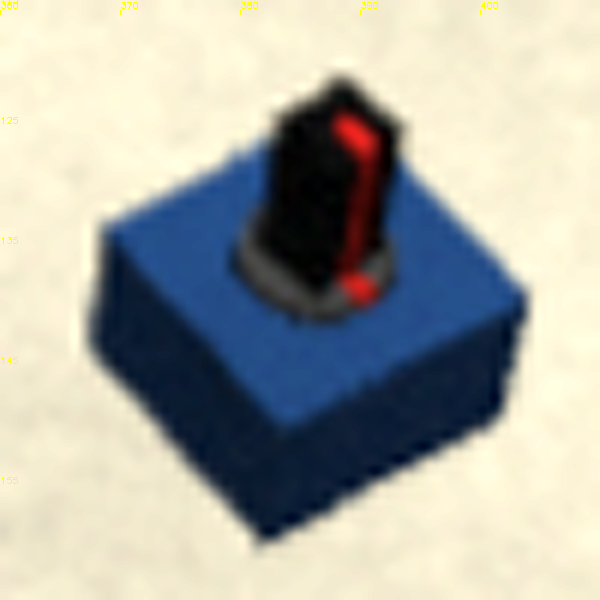

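```bash
cat > fit.py <<'E'
from h import *
from scipy.optimize import least_squares
def px(pts,o,s): return (np.array(pts,float)+.5)/s-.5+np.array(o)
def fit(name,obs,x0):
    # obs: list cam, local pts(N,3, z abs), pixels
    def res(p,detail=False):
        c,s=np.cos(p[2]),np.sin(p[2]); out=[]
        for n,L,q in obs:
            L=np.array(L,float); W=np.c_[p[0]+c*L[:,0]-s*L[:,1],p[1]+s*L[:,0]+c*L[:,1],L[:,2]]
            out.append(proj(n,W)-q)
        return out if detail else np.concatenate(out).ravel()
    r=least_squares(res,x0,loss='soft_l1'); print(name,r.x,np.degrees(r.x[2]))
    for (n,_,_),d in zip(obs,res(r.x,True)): print(n,d.round(2).tolist(),d.mean(0).round(2))
    for o in obs:
        ob=obs; 
    return r.x
def rect(a,b,z): return [[a,b,z],[a,-b,z],[-a,-b,z],[-a,b,z]]  # +x+y(left up in top),+x-y,-x-y,-x+y
tc=px([(80,237),(592,85),(722,518),(210,673)],(265,175),7)
sc=px([(742,298),(370,642),(48,372),(418,60)],(245,130),7)
print(back("top",tc.mean(0),.042),back("scene",sc.mean(0),.042))
C=rect(.085,.1,.042)
fit("carr",[("top",C,tc),("scene",C,sc)],[.5,0,.3])
fit("carrT",[("top",C,tc)],[.5,0,.3]); fit("carrS",[("scene",C,sc)],[.5,0,.3])
tp=px([(290,293),(445,248),(515,460),(352,508)],(265,175),7); sp=px([(525,348),(413,446),(268,326),(377,235)],(245,130),7)
P=rect(.0425,.0325,.042); print("pocket outer rim")
fit("poc",[("top",P,tp),("scene",P,sp)],[.5,0,.3])
for n,q,o in(("top",(400,377),(265,175)),("scene",(396,330),(245,130))): print("plunger",n,back(n,px(q,o,7),.040))
ta=px([(95,122),(340,95),(385,430),(140,452)],(395,215),12); sa=px([(500,338),(272,468),(92,218),(312,85)],(190,195),12)
A=rect(.038,.028,.012)
fit("adT",[("top",A,ta)],[.5,-.2,0]); fit("adS",[("scene",A,sa)],[.5,-.2,0]);fit("ad",[("top",A,ta),("scene",A,sa)],[.5,-.2,0])
ts=px([(130,128),(455,112),(460,435),(132,447)],(195,205),12); ss=px([(527,293),(285,432),(108,225)],(360,115),12)
S=rect(.035,.035,.045)
fit("st",[("top",S,ts),("scene",S[:3],ss)],[.5,.3,0]);fit("stT",[("top",S,ts)],[.5,.3,0]);fit("stS",[("scene",S[:3],ss)],[.5,.3,0])
m=back("top",px((278,208),(195,205),12),.049),back("scene",px((358,288),(360,115),12),.049); print("mark",m)
ht=px([(403,128),(342,78),(275,120)],(360,115),12); print("headtop mid of diag",back("scene",(ht[0]+ht[2])/2,.093));
E
python3 fit.py
```

```text
[ 0.53078568 -0.00718089  0.042     ] [ 0.53802894 -0.01111982  0.042     ]
carr [ 0.53303222 -0.00793955  0.29327621] 16.803489060874654
top [[-0.32, -0.86], [0.25, -1.51], [1.33, -0.48], [-0.12, 0.26]] [ 0.28 -0.65]
scene [[0.2, -0.39], [-0.08, -0.54], [-0.59, -1.03], [0.11, -0.79]] [-0.09 -0.69]
carrT [ 0.53138375 -0.00733796  0.28976266] 16.602177661732977
top [[-0.49, -0.39], [0.17, -0.79], [1.03, 0.33], [-0.5, 0.81]] [ 0.05 -0.01]
carrS [ 0.53495016 -0.00877202  0.29765381] 17.0543072353142
scene [[0.28, 0.08], [0.23, 0.21], [-0.56, -0.18], [-0.02, -0.21]] [-0.02 -0.02]
pocket outer rim
poc [ 0.53264568 -0.00799712  0.28397808] 16.27074566627058
top [[-0.53, -0.78], [1.43, -1.44], [0.81, -0.1], [-0.14, 0.21]] [ 0.39 -0.53]
scene [[1.75, -0.94], [0.21, 0.43], [-2.09, -1.29], [-0.12, -2.91]] [-0.06 -1.18]
plunger top [ 0.53129981 -0.00681194  0.04      ]
plunger scene [ 0.53195801 -0.00724337  0.04      ]
adT [ 0.50784937 -0.25137994  0.10905054] 6.248135414586537
top [[-0.31, -0.46], [0.31, -0.57], [0.37, 0.27], [-0.37, 0.82]] [-0.    0.02]
adS [ 0.51192903 -0.25206309  0.120741
[... 230 characters left out ...]
.1  -0.74]
scene [[-0.3, -1.34], [-0.51, -0.33], [-0.23, -0.52], [0.34, -0.66]] [-0.18 -0.71]
st [0.53394545 0.25775503 0.04023182] 2.3051136381111
top [[-0.18, -0.6], [-0.2, -0.43], [0.06, -0.15], [0.19, 0.01]] [-0.03 -0.29]
scene [[0.15, -0.14], [-0.3, -0.69], [-0.62, -0.42]] [-0.26 -0.42]
stT [0.53320429 0.25766389 0.03465859] 1.985791205337858
top [[-0.07, -0.39], [-0.09, -0.07], [0.02, 0.22], [0.14, 0.22]] [-0.   -0.01]
stS [0.53541698 0.25747834 0.04614382] 2.643846067121965
scene [[0.4, 0.18], [0.02, -0.25], [-0.43, 0.06]] [-0.   -0.01]
mark (array([0.54849629, 0.26055231, 0.049     ]), array([0.54937198, 0.25886867, 0.049     ]))
headtop mid of diag [0.53557245 0.25690303 0.093     ]
```

```bash
cat > plan.py <<'E'
from h import *
import sys
def plan(target,ang,nt,nr=None,rot_first=False):
    """rows to bring TCP to target with tool y at world angle ang (deg), tool down. nt rows"""
    st=arm.state(); M=R.from_rotvec(st["eef_rot"]).as_matrix(); p=st["eef_pos"]
    Y=np.degrees(np.arctan2(M[1,1],M[0,1])); tilt=np.degrees(np.arccos(-M[2,2]))
    d=(ang-Y+180)%360-180
    print("t",st["t"],"tcp",p.round(4),"yaw",Y.round(2),"tilt",tilt.round(3),"F",st["ft_force"].round(1),"gap",st["finger_gap"],"J",st["joint_pos"].round(2))
    print("dist",np.linalg.norm(np.array(target)-p),"turn",d)
    a=Y; v=(np.array(target)-p)/nt
    for k in range(nt):
        t=np.radians(a); ty=np.array([np.cos(t),np.sin(t),0]); tz=np.array([0,0,-1]); tx=np.cross(ty,tz)
        print("%.4f %.4f %.4f 0 0 %.2f;"%(v@tx,v@ty,v@tz,-d/nt),end=" ")
        a+=d/nt
    print()
if __name__=="__main__":
    a=[float(x) for x in sys.argv[1:]]; plan(a[:3],a[3],int(a[4]))
E
python3 plan.py .5098 -.2517 .15 -83.3 16
```

```text
t 0.1 tcp [0.1778 0.5986 0.1986] yaw 73.45 tilt 0.079 F [-0.2 -0.3  1.4] gap 0.08788609791716186 J [ 1.26  0.42  1.63  0.    1.09 -0.02]
dist 0.9141237270860942 turn -156.75143265920315
-0.0350 -0.0450 0.0030 0 0 9.80; -0.0422 -0.0384 0.0030 0 0 9.80; -0.0481 -0.0307 0.0030 0 0 9.80; -0.0526 -0.0220 0.0030 0 0 9.80; -0.0556 -0.0128 0.0030 0 0 9.80; -0.0570 -0.0031 0.0030 0 0 9.80; -0.0567 0.0066 0.0030 0 0 9.80; -0.0547 0.0162 0.0030 0 0 9.80; -0.0512 0.0252 0.0030 0 0 9.80; -0.0461 0.0336 0.0030 0 0 9.80; -0.0397 0.0409 0.0030 0 0 9.80; -0.0322 0.0471 0.0030 0 0 9.80; -0.0237 0.0519 0.0030 0 0 9.80; -0.0145 0.0552 0.0030 0 0 9.80; -0.0049 0.0568 0.0030 0 0 9.80; 0.0048 0.0568 0.0030 0 0 9.80;
```

Emit:
{"name": "carry_out", "arguments": {"increments": "-0.035 -0.045 0 0 0 9.8; -0.042 -0.038 0 0 0 9.8; -0.048 -0.031 0 0 0 9.8; -0.0525 -0.022 0 0 0 9.8; -0.0555 -0.013 0 0 0 9.8; -0.057 -0.003 0 0 0 9.8; -0.0565 0.0065 0 0 0 9.8; -0.0545 0.016 0 0 0 9.8", "hand": 0.0878}}

```text
t: 1.1
eef_pos: [0.3434, 0.173, 0.1993]
eef_rot: [2.321, 2.117, 0.001]
ft_force: [0.4, -0.1, -0.2]
finger_gap: 0.0877
```

```bash
python3 plan.py .5098 -.2517 .12 -83.3 8
```

```text
t 1.1 tcp [0.3434 0.173  0.1993] yaw -5.24 tilt 0.024 F [ 0.4 -0.1 -0.2] gap 0.08765677752522115 J [ 0.44  0.06  2.13 -0.    0.96  0.53]
dist 0.46295615971722676 turn -78.05501374009071
-0.0510 0.0256 0.0099 0 0 9.76; -0.0459 0.0338 0.0099 0 0 9.76; -0.0395 0.0411 0.0099 0 0 9.76; -0.0320 0.0472 0.0099 0 0 9.76; -0.0235 0.0519 0.0099 0 0 9.76; -0.0143 0.0552 0.0099 0 0 9.76; -0.0048 0.0568 0.0099 0 0 9.76; 0.0049 0.0568 0.0099 0 0 9.76;
```

Emit:
{"name": "carry_out", "arguments": {"increments": "-0.051 0.0255 0.01 0 0 9.76; -0.046 0.034 0.01 0 0 9.76; -0.0395 0.041 0.01 0 0 9.76; -0.032 0.047 0.01 0 0 9.76; -0.0235 0.052 0.01 0 0 9.76; -0.0145 0.055 0.01 0 0 9.76; -0.005 0.057 0.01 0 0 9.76; 0.005 0.057 0.01 0 0 9.76"}}

```text
t: 2.1
eef_pos: [0.5115, -0.2515, 0.1186]
eef_rot: [-3.136, -0.181, 0.001]
ft_force: [0.9, 0.6, 0.0]
finger_gap: 0.0876
```

```bash
python3 - <<'E'
from h import *
crop("scene",160,130,120,120,6,"pics/s2.png")
crop("top",370,170,110,100,7,"pics/t2.png")
E
python3 plan.py .5098 -.2517 .08 -83.3 2
python3 -c "
from h import *
p=arm.state()['eef_pos'];print(proj('scene',p),proj('top',p))"
```

```text
t 2.2 tcp [ 0.5128 -0.2542  0.1181] yaw -83.44 tilt 0.089 F [ 0.1  0.1 -0. ] gap 0.08782117658420796 J [-0.48  0.45  1.81 -0.    0.88  0.98]
dist 0.038338209063459784 turn 0.13890075628819432
-0.0013 -0.0014 0.0191 0 0 -0.07; -0.0013 -0.0014 0.0191 0 0 -0.07; 
[[203.99567419 196.25266967]] [[424.21894603 235.01757465]]
```

View pics/s2.png

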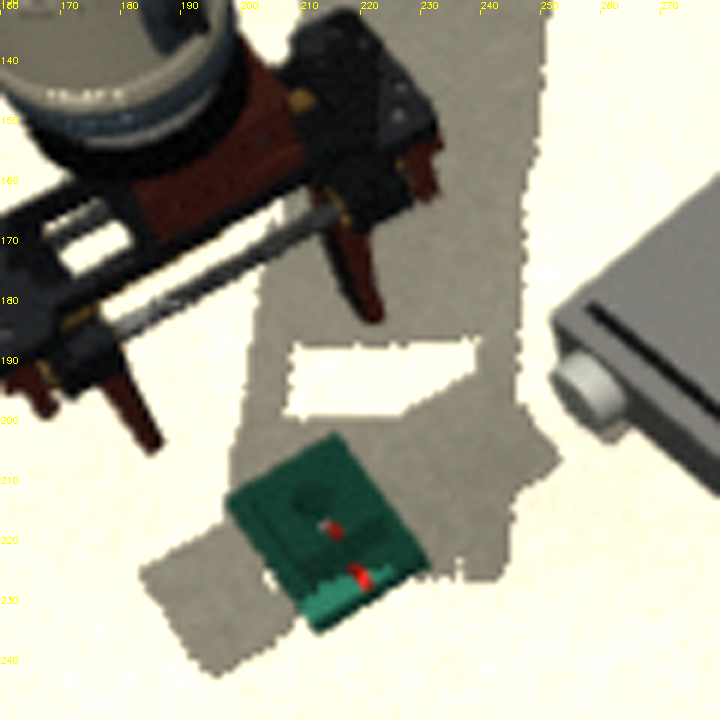

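View pics/t2.png

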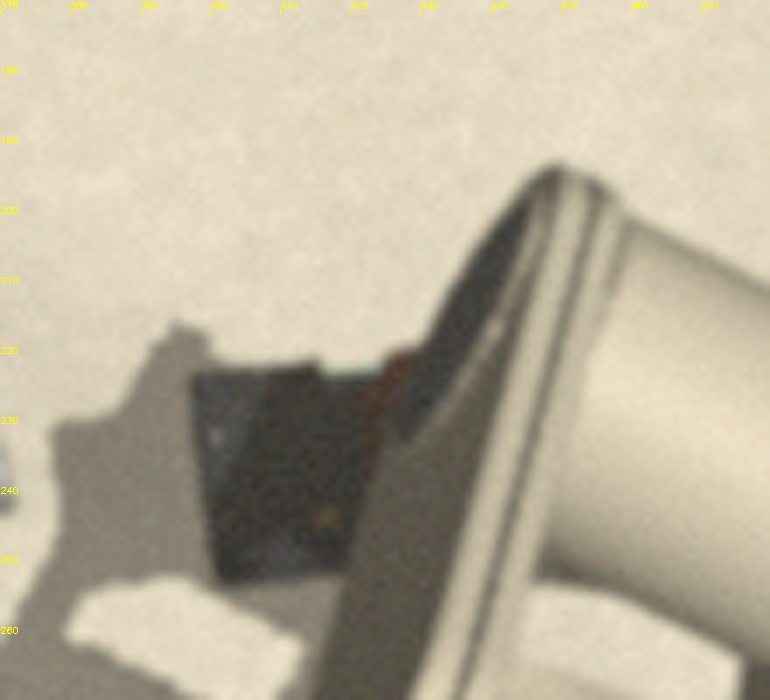

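Run:
```python
from h import *
p=np.array([0.5115, -0.2515, 0.1186]);M=R.from_rotvec([-3.136,-.181,.001]).as_matrix()
for y in(-.0575,-.044,.044,.0575):
  for x in(-.01,0,.01): print(y,x,proj('scene',p+M@[x,y,0]).round(1))
crop("scene",175,170,60,45,12,"pics/s3.png",gain=3)
print(arm.state()['eef_pos'],arm.state()['qvel'].round(3))
```

```text
-0.0575 -0.01 [[223.7 180.2]]
-0.0575 0 [[225.9 183. ]]
-0.0575 0.01 [[228.  185.8]]
-0.044 -0.01 [[218.9 183. ]]
-0.044 0 [[221.  185.8]]
-0.044 0.01 [[223.1 188.7]]
0.044 -0.01 [[186.2 202. ]]
0.044 0 [[188.2 204.9]]
0.044 0.01 [[190.3 207.9]]
0.0575 -0.01 [[181. 205.]]
0.0575 0 [[183.1 207.9]]
0.0575 0.01 [[185.1 210.9]]
[ 0.51137634 -0.25175785  0.11819588] [ 0.04  -0.037  0.056  0.008  0.011 -0.021]
```

View pics/s3.png

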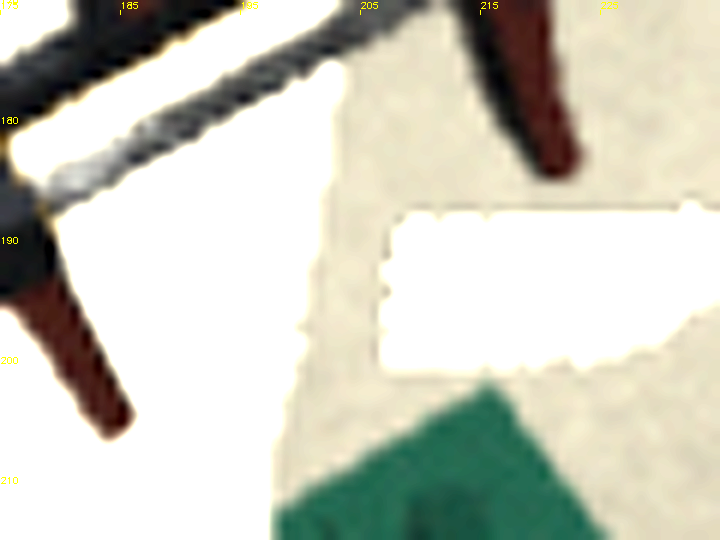

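```bash
python3 plan.py .511 -.2518 .016 -83.3 7
```

```text
t 2.25 tcp [ 0.5114 -0.2518  0.1182] yaw -83.21 tilt 0.048 F [-0.4  0.1 -0.3] gap 0.08771656631403091 J [-0.48  0.45  1.81 -0.    0.88  0.97]
dist 0.1021965807762696 turn -0.08866144764255068
-0.0001 -0.0000 0.0146 0 0 0.01; -0.0001 -0.0000 0.0146 0 0 0.01; -0.0001 -0.0000 0.0146 0 0 0.01; -0.0001 -0.0000 0.0146 0 0 0.01; -0.0001 -0.0000 0.0146 0 0 0.01; -0.0001 -0.0000 0.0146 0 0 0.01; -0.0001 -0.0000 0.0146 0 0 0.01;
```

Emit:
{"name": "carry_out", "arguments": {"increments": "0 0 0.012 0 0 0; 0 0 0.016 0 0 0; 0 0 0.018 0 0 0; 0 0 0.018 0 0 0; 0 0 0.018 0 0 0; 0 0 0.012 0 0 0; 0 0 0.008 0 0 0; 0 0 0 0 0 0"}}

```text
t: 3.25
eef_pos: [0.511, -0.2496, 0.0168]
eef_rot: [-3.135, -0.191, 0.001]
ft_force: [0.8, 0.0, 0.4]
finger_gap: 0.0882
```

```bash
python3 - <<'E'
from h import *
crop("scene",175,170,70,70,10,"pics/s4.png",gain=3)
E
python3 plan.py .511 -.2518 .016 -83.3 1
```

```text
t 3.3 tcp [ 0.5113 -0.2498  0.0173] yaw -83.03 tilt 0.0 F [ 0.6  0.  -0.1] gap 0.08790720647855921 J [-0.48  0.61  1.85  0.    0.69  0.97]
dist 0.002405841876706962 turn -0.26616809995113044
-0.0006 0.0020 0.0013 0 0 0.27;
```

View pics/s4.png

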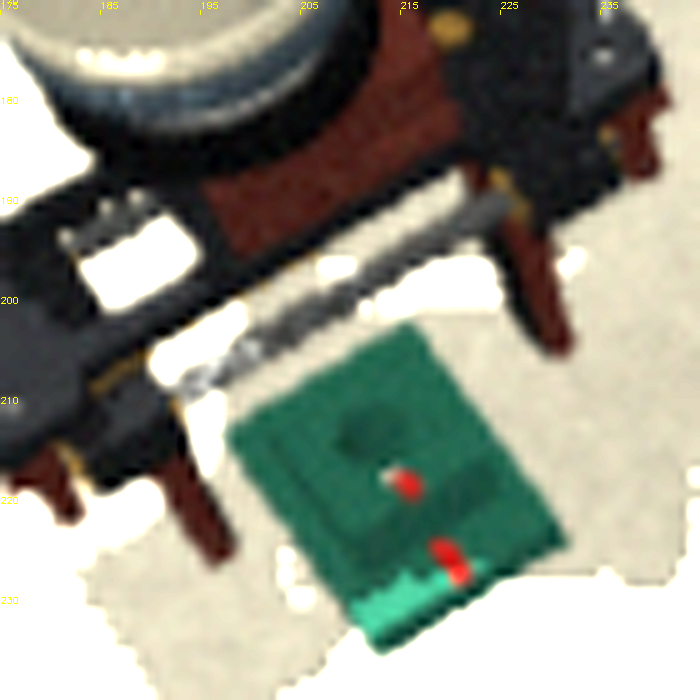

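Run:
```python
from h import *
p=np.array([.5113,-.2498,.0173]);M=R.from_rotvec(arm.state()["eef_rot"]).as_matrix()
for d in([0,0,0],[.01,0,0],[0,.0487,0],[0,-.0487,0],[0,0,-.01]): print(d,proj("scene",p+M@d))
```

```text
[0, 0, 0] [[214.31272387 215.84939557]]
[0.01, 0, 0] [[216.30153945 218.58277523]]
[0, 0.0487, 0] [[197.50740583 226.08987707]]
[0, -0.0487, 0] [[230.69668351 205.86567285]]
[0, 0, -0.01] [[213.49661695 213.91945192]]
```

Emit:
{"name": "carry_out", "arguments": {"increments": "0.001 0.001 0.0015 0 0 0; 0 0 0 0 0 0; 0 0 0 0 0 0; 0 0 0 0 0 0; 0 0 0 0 0 0; 0 0 0 0 0 0; 0 0 0 0 0 0; 0 0 0 0 0 0", "hand": 0.03, "squeeze": 25}}

```text
t: 4.3
eef_pos: [0.5124, -0.2505, 0.0158]
eef_rot: [-3.136, -0.191, 0.0]
ft_force: [0.6, 0.2, 0.4]
finger_gap: 0.0303
```

```bash
python3 - <<'E'
from h import *
crop("scene",175,170,70,70,10,"pics/s5.png",gain=3)
E
python3 plan.py .5328 -.0079 .075 -73.4 8
```

```text
t 4.35 tcp [ 0.5124 -0.2505  0.0158] yaw -83.03 tilt 0.003 F [ 0.   1.  -0.6] gap 0.02986353992641497 J [-0.48  0.61  1.84  0.    0.69  0.97]
dist 0.2505806702000905 turn 9.626740759277425
0.0062 -0.0298 -0.0074 0 0 -1.20; 0.0068 -0.0297 -0.0074 0 0 -1.20; 0.0075 -0.0295 -0.0074 0 0 -1.20; 0.0081 -0.0293 -0.0074 0 0 -1.20; 0.0087 -0.0292 -0.0074 0 0 -1.20; 0.0093 -0.0290 -0.0074 0 0 -1.20; 0.0099 -0.0288 -0.0074 0 0 -1.20; 0.0105 -0.0286 -0.0074 0 0 -1.20;
```

View pics/s5.png

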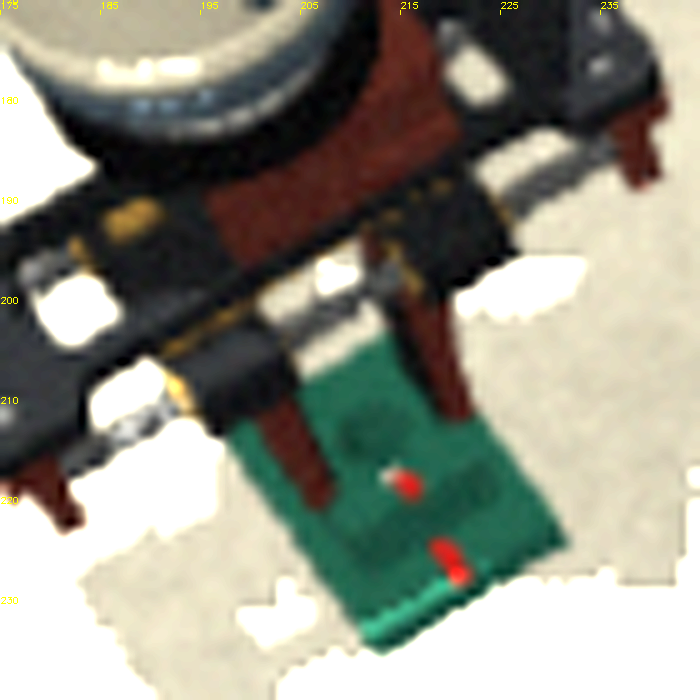

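Emit:
{"name": "carry_out", "arguments": {"increments": "0 0 0 0 0 0; 0 0 0 0 0 0; 0 0 0 0 0 0; 0 0.0005 0.001 0 0 0; 0 0.0005 0.001 0 0 0; 0 0 0.002 0 0 0; 0 0 0.002 0 0 0; 0 0 0.001 0 0 0", "hand": 0.0878}}

```text
t: 5.35
eef_pos: [0.5124, -0.2514, 0.0085]
eef_rot: [-3.136, -0.191, 0.0]
ft_force: [0.1, 0.5, 0.7]
finger_gap: 0.0877
```

Emit:
{"name": "carry_out", "arguments": {"increments": "0 0 0 0 0 0; 0 0 0 0 0 0; 0 0 0 0 0 0; 0 0 0 0 0 0; 0 0 0 0 0 0; 0 0 0 0 0 0; 0 0 0 0 0 0; 0 0 0 0 0 0", "hand": 0.034, "squeeze": 10}}

```text
t: 6.35
eef_pos: [0.5124, -0.2514, 0.0088]
eef_rot: [-3.136, -0.191, 0.0]
ft_force: [-0.5, 0.8, 1.3]
finger_gap: 0.0394
```

Run:
```python
from h import *
im=eyes.get_image("scene")
crop("scene",175,170,70,70,10,"pics/s6.png",im,gain=3)
crop("top",370,170,110,100,7,"pics/t6.png")
print(arm.state())
```

```text
{'t': 6.45, 'joint_pos': array([-4.77049669e-01,  6.24135898e-01,  1.84442123e+00,  1.00908127e-04,
        6.73074911e-01,  9.72041230e-01]), 'qvel': array([-0.00011181, -0.00043675, -0.00121061, -0.00054119,  0.00131804,
        0.00033658]), 'effort': array([-4.63765338e-01, -5.49729145e+01, -1.71267021e+01, -1.36315646e-01,
       -2.67265728e-01, -7.49020488e-03]), 'eef_pos': array([ 0.51248278, -0.25146608,  0.00882394]), 'eef_rot': array([-3.13571118e+00, -1.90928254e-01,  2.50447599e-06]), 'ft_force': array([-0.35839418,  1.3538293 ,  0.82232603]), 'torque': array([ 0.18367969,  0.20925284, -0.05222055]), 'finger_gap': 0.04013979551204639}
```

View pics/s6.png

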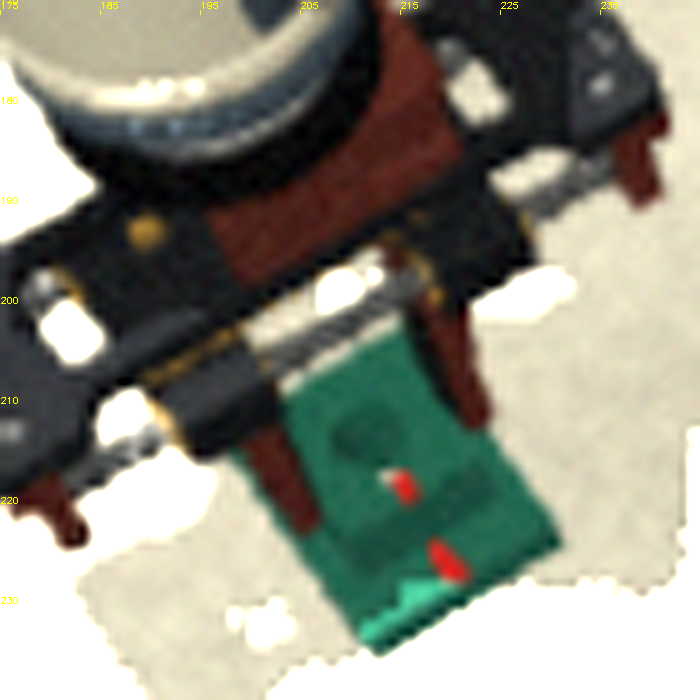

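View pics/t6.png

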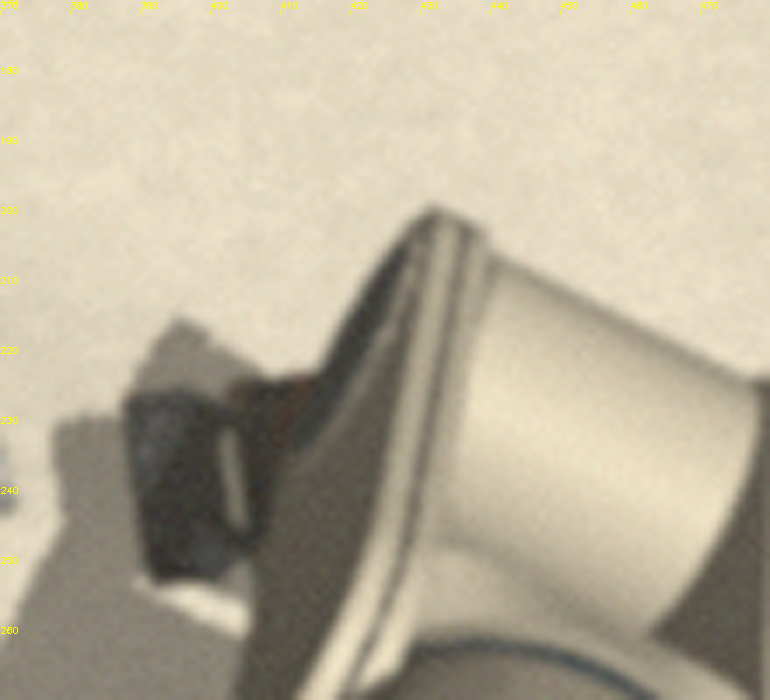

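Emit:
{"name": "carry_out", "arguments": {"increments": "0 0 0 0 0 0; 0 0 0 0 0 0; 0.001 0 0.001 0 0 0; 0.001 0 0.003 0 0 0; 0 0 0.003 0 0 0; 0 0 0.002 0 0 0; 0 0 0.0015 0 0 0; 0 0 0 0 0 0", "hand": 0.06}}

```text
t: 7.45
eef_pos: [0.5143, -0.2512, -0.0019]
eef_rot: [-3.136, -0.191, 0.0]
ft_force: [-0.8, -0.1, 0.5]
finger_gap: 0.0599
```

Emit:
{"name": "carry_out", "arguments": {"increments": "0 0 0 0 0 0; 0 0 0 0 0 0; 0 0 0 0 0 0; 0 0 0 0 0 0; 0 0 -0.002 0 0 0; 0 0 -0.006 0 0 0; 0 0 -0.014 0 0 0; 0 0 -0.02 0 0 0", "hand": 0.034, "squeeze": 30}}

```text
t: 8.45
eef_pos: [0.5143, -0.2512, 0.0413]
eef_rot: [-3.136, -0.191, 0.001]
ft_force: [-0.4, -0.3, -2.0]
finger_gap: 0.0398
```

```bash
python3 plan.py .5328 -.0079 .100 -73.4 8
```

```text
t 8.45 tcp [ 0.5143 -0.2512  0.0413] yaw -83.02 tilt 0.028 F [-0.4 -0.3 -2. ] gap 0.03978636288485309 J [-0.48  0.57  1.83 -0.    0.74  0.97]
dist 0.2509573757491111 turn 9.623891944574154
0.0060 -0.0299 -0.0073 0 0 -1.20; 0.0066 -0.0298 -0.0073 0 0 -1.20; 0.0072 -0.0296 -0.0073 0 0 -1.20; 0.0079 -0.0295 -0.0073 0 0 -1.20; 0.0085 -0.0293 -0.0073 0 0 -1.20; 0.0091 -0.0291 -0.0073 0 0 -1.20; 0.0097 -0.0289 -0.0073 0 0 -1.20; 0.0103 -0.0287 -0.0073 0 0 -1.20;
```

Emit:
{"name": "carry_out", "arguments": {"increments": "0.004 -0.02 -0.015 0 0 -1.2; 0.006 -0.03 -0.015 0 0 -1.2; 0.008 -0.035 -0.01 0 0 -1.2; 0.009 -0.037 -0.008 0 0 -1.3; 0.01 -0.037 0 0 0 -1.3; 0.01 -0.034 0 0 0 -1.3; 0.009 -0.025 0 0 0 -1.2; 0.007 -0.015 0 0 0 -1.0"}}

```text
t: 9.45
eef_pos: [0.5311, -0.0081, 0.0892]
eef_rot: [3.108, 0.46, 0.001]
ft_force: [-0.2, -1.0, -2.8]
finger_gap: 0.0394
```

```bash
python3 plan.py .532 -.0075 .065 -73.3 4
```

```text
t 9.45 tcp [ 0.5311 -0.0081  0.0892] yaw -73.16 tilt 0.039 F [-0.2 -1.  -2.8] gap 0.03940253739988752 J [-0.04  0.45  1.91  0.    0.78  1.24]
dist 0.02422171917239136 turn -0.1384336354165896
0.0003 -0.0001 0.0060 0 0 0.03; 0.0003 -0.0001 0.0060 0 0 0.03; 0.0003 -0.0001 0.0060 0 0 0.03; 0.0003 -0.0001 0.0060 0 0 0.03;
```

Lower to about 6 mm above the rim and look.

Emit:
{"name": "carry_out", "arguments": {"increments": "0 0 0.006 0 0 0; 0 0 0.01 0 0 0; 0 0 0.01 0 0 0; 0 0 0.006 0 0 0; 0 0 0.002 0 0 0; 0 0 0 0 0 0; 0 0 0 0 0 0; 0 0 0 0 0 0"}}

```text
t: 10.45
eef_pos: [0.5315, -0.0101, 0.0545]
eef_rot: [3.108, 0.456, 0.001]
ft_force: [-0.0, 0.4, -1.9]
finger_gap: 0.0399
```

Run:
```python
from h import *
im=eyes.get_image("scene"); np.save("s7.npy",im)
crop("scene",250,130,100,95,8,"pics/s7.png",im,gain=2.5)
im=eyes.get_image("top");
crop("top",270,180,100,95,8,"pics/t7.png",im,gain=2)
s=arm.state(); print(s["eef_pos"],s["eef_rot"],s["ft_force"],s["finger_gap"])
```

```text
[ 0.53140366 -0.01005962  0.05449738] [3.10830516e+00 4.55598090e-01 6.32120142e-04] [-1.28995191e-03 -6.59610042e-01 -1.71601914e+00] 0.039676376623081065
```

View pics/s7.png

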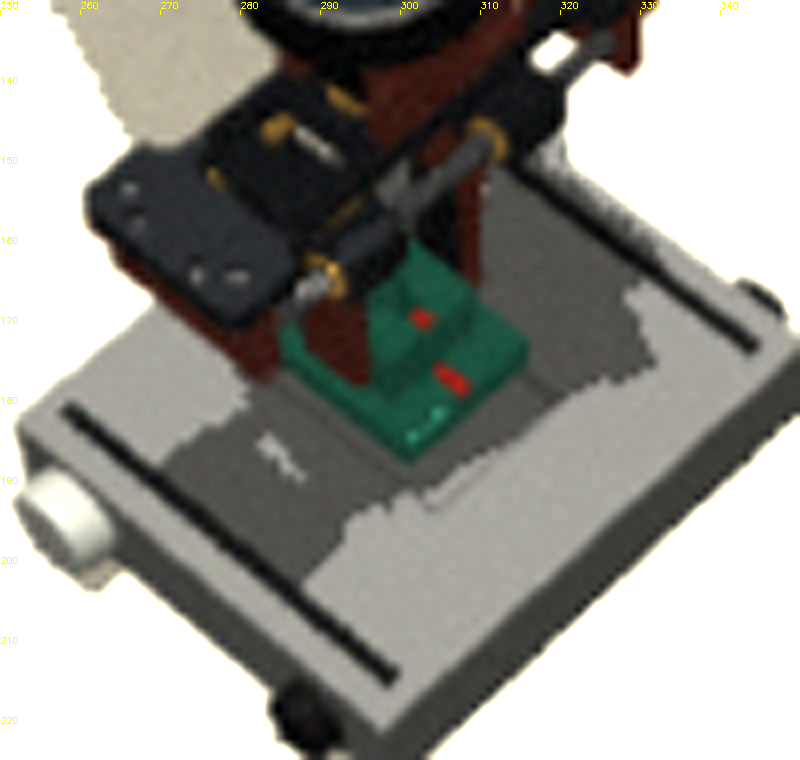

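View pics/t7.png

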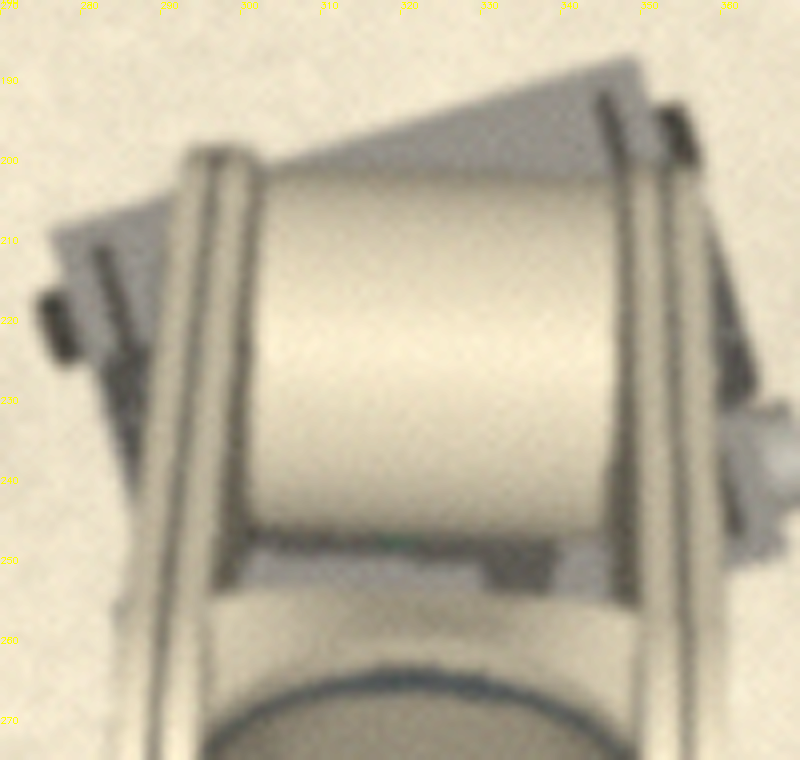

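```bash
cat > f2.py <<'E'
from fit import *
print("-----")
A=rect(.038,.028,.0684)
q=px([(528,342),(407,446)],(250,130),8)
fit("ad2",[("scene",A[:2],q)],[.53,0,.29])
B=[[.038,0,.0684],[.0265,0,.0684],[.0205,0,.0904]]
q2=px([(463,391),(436,366),(422,319)],(250,130),8)
for u,b in zip(q2,B): print(b,back("scene",u,b[2]))
# bottom edges
q3=px([(528,357),(407,463)],(250,130),8); fit("ad2bot",[("scene",rect(.038,.028,.0564)[:2],q3)],[.53,0,.29])
E
python3 f2.py | sed -n '/-----/,$p'
```

```text
-----
ad2 [ 0.52736805 -0.01397578  0.28600738] 16.387015974919084
scene [[0.15, -0.19], [-0.15, 0.18]] [ 0.   -0.01]
[0.038, 0, 0.0684] [ 0.56218371 -0.0041763   0.0684    ]
[0.0265, 0, 0.0684] [ 0.54945268 -0.00691773  0.0684    ]
[0.0205, 0, 0.0904] [ 0.54517644 -0.00858564  0.0904    ]
ad2bot [ 0.52559113 -0.01357218  0.29085411] 16.664713182968995
scene [[0.04, -0.05], [-0.04, 0.04]] [ 0. -0.]
```

```bash
python3 plan.py .5377 -.0053 .044 -73.3 6
```

```text
t 10.55 tcp [ 0.5314 -0.0101  0.0545] yaw -73.32 tilt 0.023 F [-0.  -0.7 -1.7] gap 0.039676376623081065 J [-0.04  0.51  1.92  0.    0.71  1.24]
dist 0.013133658118558217 turn 0.022564193850598713
0.0012 -0.0005 0.0017 0 0 -0.00; 0.0012 -0.0005 0.0017 0 0 -0.00; 0.0012 -0.0005 0.0017 0 0 -0.00; 0.0012 -0.0005 0.0017 0 0 -0.00; 0.0012 -0.0005 0.0017 0 0 -0.00; 0.0012 -0.0005 0.0017 0 0 -0.00;
```

Emit:
{"name": "carry_out", "arguments": {"increments": "0.0015 -0.0005 0 0 0 0; 0.002 -0.001 0.001 0 0 0; 0.002 -0.001 0.002 0 0 0; 0.0015 -0.0005 0.003 0 0 0; 0 0 0.003 0 0 0; 0 0 0.002 0 0 0; 0 0 0 0 0 0; 0 0 0 0 0 0"}}

```text
t: 11.55
eef_pos: [0.5371, -0.0052, 0.0433]
eef_rot: [3.108, 0.455, 0.0]
ft_force: [-0.3, -0.6, -2.6]
finger_gap: 0.0399
```

Run:
```python
from h import *
im=eyes.get_image("scene")
crop("scene",270,145,70,60,11,"pics/s8.png",im,gain=2.5)
s=arm.state(); print(s["eef_pos"],s["eef_rot"],s["ft_force"],s["finger_gap"])
```

```text
[ 0.53714289 -0.00525879  0.04335557] [3.10838747e+00 4.55324330e-01 1.94256342e-04] [-0.27712727 -0.08575187 -2.49002882] 0.03989291530562961
```

View pics/s8.png

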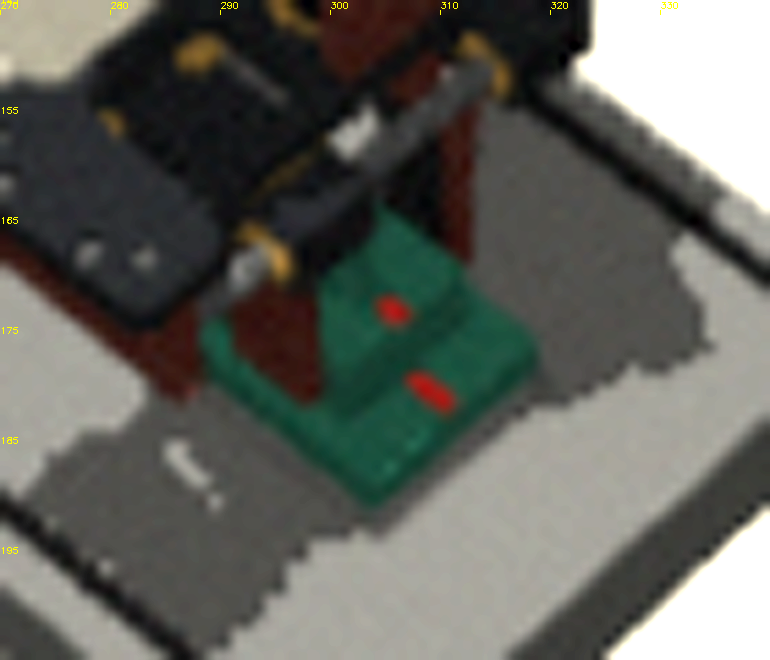

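Emit:
{"name": "carry_out", "arguments": {"increments": "0 0 0.002 0 0 0; 0 0 0.002 0 0 0; 0 0 0.002 0 0 0; 0 0 0.002 0 0 0; 0 0 0.001 0 0 0; 0 0 0 0 0 0; 0 0 0 0 0 0; 0 0 0 0 0 0"}}

```text
t: 12.6
eef_pos: [0.5372, -0.0052, 0.0344]
eef_rot: [3.108, 0.455, 0.0]
ft_force: [0.6, 1.4, -1.5]
finger_gap: 0.0397
```

```bash
python3 plan.py .5371 -.0052 .028 -73.3 6
```

```text
t 12.6 tcp [ 0.5372 -0.0052  0.0344] yaw -73.33 tilt 0.011 F [ 0.6  1.4 -1.5] gap 0.03967951327323263 J [-0.03  0.55  1.92 -0.    0.68  1.25]
dist 0.006364954562299394 turn 0.028516602192269147
-0.0000 -0.0000 0.0011 0 0 -0.00; -0.0000 -0.0000 0.0011 0 0 -0.00; -0.0000 -0.0000 0.0011 0 0 -0.00; -0.0000 -0.0000 0.0011 0 0 -0.00; -0.0000 -0.0000 0.0011 0 0 -0.00; -0.0000 -0.0000 0.0011 0 0 -0.00;
```

Underside is at z=0.036, inside the pocket with no contact load. Continue down.

Emit:
{"name": "carry_out", "arguments": {"increments": "0 0 0.002 0 0 0; 0 0 0.002 0 0 0; 0 0 0.001 0 0 0; 0 0 0.001 0 0 0; 0 0 0.0005 0 0 0; 0 0 0.0005 0 0 0; 0 0 0 0 0 0; 0 0 0 0 0 0"}}

```text
t: 13.6
eef_pos: [0.5371, -0.0052, 0.0283]
eef_rot: [3.108, 0.455, 0.0]
ft_force: [-3.8, 0.1, 10.2]
finger_gap: 0.0394
```

```bash
python3 plan.py .5371 -.0052 .028 -73.3 1
```

```text
t 13.6 tcp [ 0.5371 -0.0052  0.0283] yaw -73.33 tilt 0.005 F [-3.8  0.1 10.2] gap 0.039421608583823736 J [-0.03  0.56  1.92 -0.    0.67  1.25]
dist 0.0003330274964380813 turn 0.02723255640574962
0.0000 0.0000 0.0003 0 0 -0.03;
```

Emit:
{"name": "carry_out", "arguments": {"increments": "0 0 -0.0005 0 0 0; 0 0 0 0 0 0; 0 0 0 0 0 0; 0 0 0 0 0 0; 0 0 -0.01 0 0 0; 0 0 -0.02 0 0 0; 0 0 -0.03 0 0 0; 0 0 -0.04 0 0 0", "hand": 0.06}}

```text
t: 14.6
eef_pos: [0.5365, -0.0052, 0.1287]
eef_rot: [-3.108, -0.455, 0.002]
ft_force: [1.5, 0.9, 0.0]
finger_gap: 0.06
```

```bash
python3 - <<'E'
from h import *
im=eyes.get_image("scene")
crop("scene",270,145,70,60,11,"pics/s9.png",im,gain=2.5)
E
python3 plan.py .5345 .2577 .15 -82 8
```

```text
t 14.65 tcp [ 0.5399 -0.0053  0.134 ] yaw -73.33 tilt 0.388 F [1.9 0.4 3.2] gap 0.059981198195792854 J [-0.03  0.39  1.87  0.    0.88  1.25]
dist 0.26350729914682713 turn -8.67351347799405
0.0088 -0.0317 -0.0020 0 0 1.08; 0.0082 -0.0318 -0.0020 0 0 1.08; 0.0076 -0.0320 -0.0020 0 0 1.08; 0.0070 -0.0321 -0.0020 0 0 1.08; 0.0064 -0.0323 -0.0020 0 0 1.08; 0.0058 -0.0324 -0.0020 0 0 1.08; 0.0051 -0.0325 -0.0020 0 0 1.08; 0.0045 -0.0326 -0.0020 0 0 1.08;
```

View pics/s9.png

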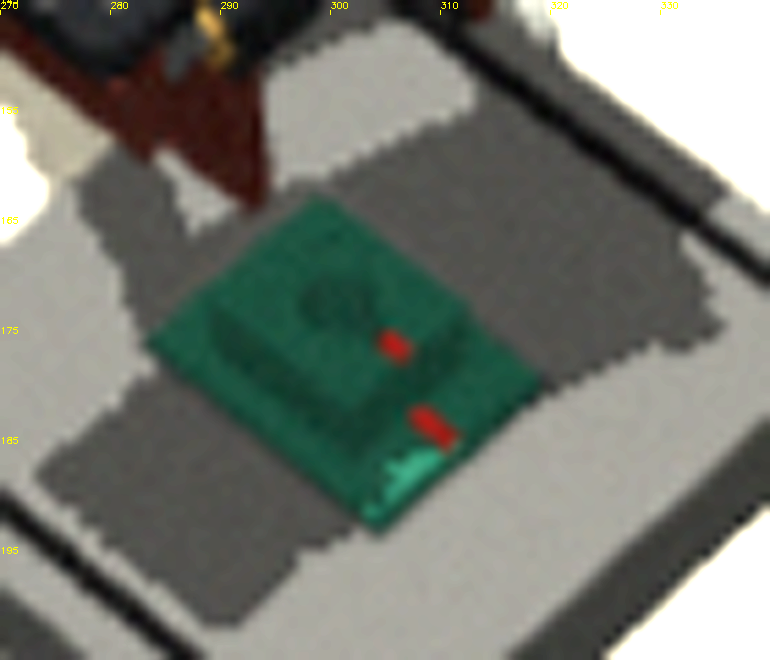

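```bash
cat > f3.py <<'E'
from fit import *
print("-----")
H=[[.01,.01,.093],[-.01,.01,.093],[-.01,-.01,.093]]
q=px([(403,128),(342,76),(273,120)],(360,115),12)
fit("head",[("scene",H,q)],[.53,.257,.1])
fit("head+mark",[("scene",H,q),("scene",[[.010,0,.093],[.010,0,.053],[.0145,0,.049]],px([(378,148),(350,275),(358,288)],(360,115),12)),("top",[[.0145,0,.049]],px([(278,208)],(195,205),12))],[.53,.257,.1])
for u in((340,125),(378,150)): print(back("scene",px(u,(360,115),12),.093))
# top head red blob and collar circle
print(back("top",px((235,245),(195,205),12),.093), back("top",px((283,278),(195,205),12),.049))
E
python3 f3.py | sed -n '/-----/,$p'
python3 - <<'E'
import cv2,numpy as np
im=cv2.imread("pics/scene0.png");t=cv2.imread("pics/top0.png")
a=cv2.resize(im[115:145,375:400],None,fx=22,fy=22,interpolation=cv2.INTER_LANCZOS4);cv2.imwrite("pics/rz.png",np.clip(a*2.,0,255))
E
```

```text
-----
head [0.53557764 0.25680313 0.15349756] 8.794762512238856
scene [[-0.03, 0.09], [-0.11, -0.03], [0.14, -0.06]] [0. 0.]
head+mark [0.53551328 0.25716249 0.17896041] 10.253676221071899
scene [[0.07, -0.08], [-0.15, -0.11], [0.24, -0.02]] [ 0.05 -0.07]
scene [[-0.52, 0.14], [0.03, -0.85], [0.35, -0.03]] [-0.05 -0.24]
top [[0.32, -0.5]] [ 0.32 -0.5 ]
[0.53592307 0.25693066 0.093     ]
[0.54611768 0.26009146 0.093     ]
[0.53907725 0.25959016 0.093     ] [0.53352163 0.2592084  0.049     ][ WARN:0@0.076] global loadsave.cpp:1063 imwrite_ Unsupported depth image for selected encoder is fallbacked to CV_8U.
```

View pics/rz.png

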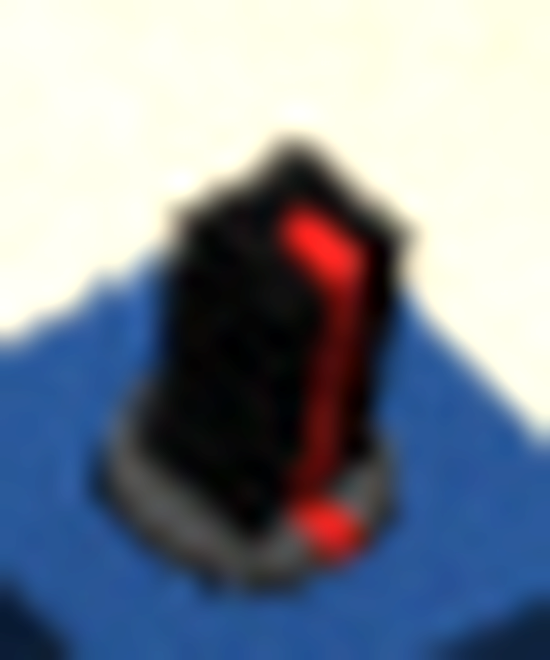

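Emit:
{"name": "carry_out", "arguments": {"increments": "0.007 -0.025 0 0 0 1; 0.0085 -0.032 -0.002 0 0 1.1; 0.0085 -0.036 -0.002 0 0 1.1; 0.0085 -0.038 -0.002 0 0 1.1; 0.0075 -0.038 0 0 0 1.1; 0.006 -0.036 0 0 0 1.1; 0.0045 -0.03 0 0 0 1.1; 0.003 -0.022 0 0 0 1.1"}}

```text
t: 15.65
eef_pos: [0.5313, 0.259, 0.1343]
eef_rot: [-3.134, -0.219, -0.001]
ft_force: [-0.5, 0.1, 0.6]
finger_gap: 0.06
```

```bash
python3 plan.py .5345 .2573 .036 -80 7
```

```text
t 15.65 tcp [0.5313 0.259  0.1343] yaw -82.01 tilt 0.042 F [-0.5  0.1  0.6] gap 0.059996165930594605 J [0.43 0.45 1.75 0.   0.93 1.86]
dist 0.09837745836538449 turn 2.0094818402203884
0.0004 0.0003 0.0140 0 0 -0.29; 0.0004 0.0003 0.0140 0 0 -0.29; 0.0004 0.0003 0.0140 0 0 -0.29; 0.0004 0.0003 0.0140 0 0 -0.29; 0.0004 0.0003 0.0140 0 0 -0.29; 0.0004 0.0003 0.0140 0 0 -0.29; 0.0004 0.0003 0.0140 0 0 -0.29;
```

Emit:
{"name": "carry_out", "arguments": {"increments": "0.001 0 0.008 0 0 -0.5; 0.001 0 0.015 0 0 -0.5; 0.001 0.001 0.018 0 0 -0.5; 0 0 0.018 0 0 -0.5; 0 0 0.015 0 0 0; 0 0 0.01 0 0 0; 0 0 0 0 0 0; 0 0 0 0 0 0"}}

```text
t: 16.65
eef_pos: [0.5349, 0.2572, 0.0502]
eef_rot: [-3.129, -0.273, -0.001]
ft_force: [-0.7, -0.4, 0.0]
finger_gap: 0.06
```

```bash
python3 - <<'E'
from h import *
im=eyes.get_image("scene")
crop("scene",345,90,70,70,11,"pics/s10.png",im,gain=2.5)
E
python3 plan.py .5345 .2573 .036 -80 1
```

```text
t 16.7 tcp [0.535  0.2572 0.0504] yaw -80.02 tilt 0.062 F [-0.4  0.9  0.1] gap 0.06015977503283601 J [ 0.43  0.58  1.79 -0.    0.78  1.82]
dist 0.014360263280081257 turn 0.023674659581672586
-0.0004 -0.0002 0.0144 0 0 -0.02;
```

View pics/s10.png

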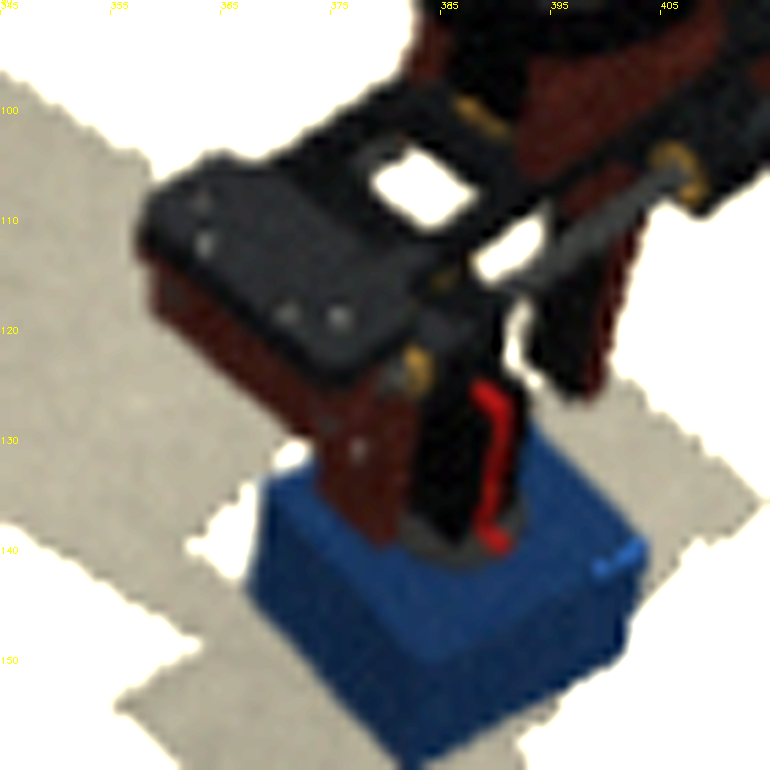

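Emit:
{"name": "carry_out", "arguments": {"increments": "0.001 0 0.004 0 0 0; 0.0005 0 0.006 0 0 0; 0 0 0.003 0 0 0; 0 0 0 0 0 0; 0 0 0 0 0 0; 0 0 0 0 0 0; 0 0 0 0 0 0; 0 0 0 0 0 0"}}

```text
t: 17.7
eef_pos: [0.5361, 0.2572, 0.0369]
eef_rot: [-3.13, -0.273, -0.0]
ft_force: [0.9, 0.0, 0.4]
finger_gap: 0.0598
```

Emit:
{"name": "carry_out", "arguments": {"increments": "0 0 0 0 0 0; 0 0 0 0 0 0; 0 0 0 0 0 0; 0 0 0 0 0 0; 0 0 0 0 0 0; 0 0 0 0 0 0; 0 0 0 0 0 0; 0 0 0 0 0 0", "hand": 0.01, "squeeze": 40}}

```text
t: 18.7
eef_pos: [0.536, 0.2573, 0.0368]
eef_rot: [-3.13, -0.273, 0.0]
ft_force: [-0.5, 0.7, -0.5]
finger_gap: 0.0196
```

Run:
```python
from h import *
im=eyes.get_image("scene")
crop("scene",345,90,70,70,11,"pics/s11.png",im,gain=2.5)
s=arm.state();print(s["eef_pos"],s["ft_force"],s["torque"],s["finger_gap"])
```

```text
[0.53599338 0.25722528 0.03680107] [-0.67786539  0.69593118  0.5284957 ] [ 0.12220783  0.25178962 -0.00181722] 0.019477476296773648
```

View pics/s11.png

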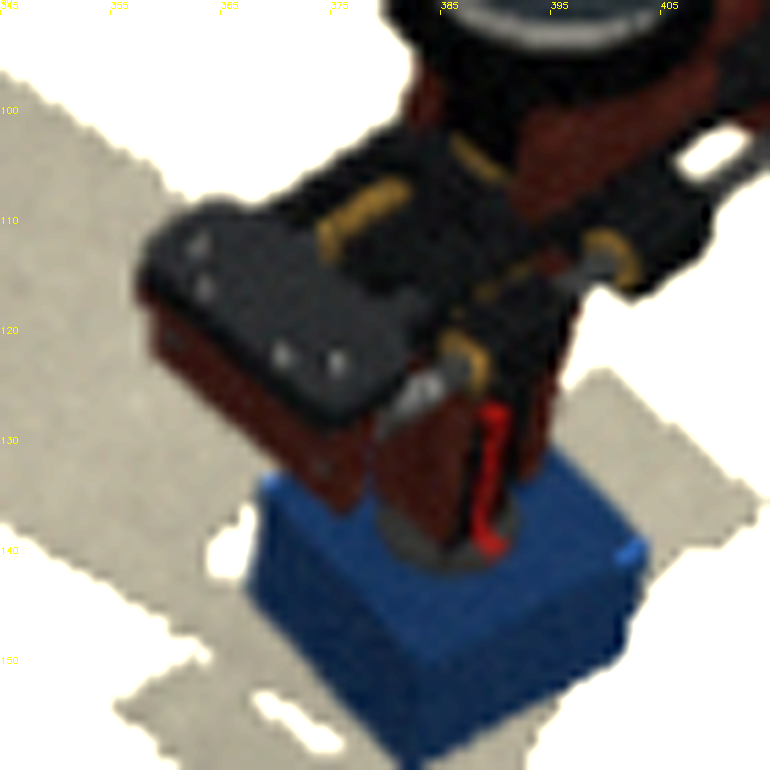

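Emit:
{"name": "carry_out", "arguments": {"increments": "0 0 -0.003 0 0 0; 0 0 -0.008 0 0 0; 0 0 -0.014 0 0 0; 0 0 -0.016 0 0 0; 0 0 -0.016 0 0 0; 0 0 -0.016 0 0 0; 0 0 -0.012 0 0 0; 0 0 -0.004 0 0 0"}}

```text
t: 19.75
eef_pos: [0.5364, 0.2574, 0.1269]
eef_rot: [-3.129, -0.273, -0.002]
ft_force: [0.4, 1.2, -1.9]
finger_gap: 0.0201
```

```bash
python3 plan.py .5325 -.0066 .12 -73.3 8
```

```text
t 19.75 tcp [0.5364 0.2574 0.1269] yaw -80.03 tilt 0.082 F [ 0.4  1.2 -1.9] gap 0.020063064095751485 J [0.43 0.47 1.75 0.   0.92 1.82]
dist 0.264131395751603 turn 6.727513683429606
-0.0062 0.0324 0.0009 0 0 -0.84; -0.0067 0.0323 0.0009 0 0 -0.84; -0.0071 0.0322 0.0009 0 0 -0.84; -0.0076 0.0321 0.0009 0 0 -0.84; -0.0081 0.0320 0.0009 0 0 -0.84; -0.0086 0.0319 0.0009 0 0 -0.84; -0.0090 0.0317 0.0009 0 0 -0.84; -0.0095 0.0316 0.0009 0 0 -0.84;
```

Emit:
{"name": "carry_out", "arguments": {"increments": "-0.003 0.015 0 0 0 -0.84; -0.006 0.03 0 0 0 -0.84; -0.008 0.04 0.002 0 0 -0.84; -0.01 0.045 0.002 0 0 -0.84; -0.011 0.045 0.002 0 0 -0.84; -0.011 0.04 0.001 0 0 -0.84; -0.009 0.027 0 0 0 -0.84; -0.005 0.015 0 0 0 -0.84"}}

```text
t: 20.75
eef_pos: [0.5314, -0.0091, 0.1184]
eef_rot: [-3.108, -0.454, 0.002]
ft_force: [-0.5, -0.4, -1.1]
finger_gap: 0.0197
```

```bash
python3 plan.py .5325 -.0066 .1 -73.33 4
```

```text
t 20.75 tcp [ 0.5314 -0.0091  0.1184] yaw -73.36 tilt 0.056 F [-0.5 -0.4 -1.1] gap 0.019727858361978334 J [-0.04  0.4   1.89 -0.    0.85  1.24]
dist 0.0186454484573365 turn 0.034653456411831485
0.0004 -0.0005 0.0046 0 0 -0.01; 0.0004 -0.0005 0.0046 0 0 -0.01; 0.0004 -0.0005 0.0046 0 0 -0.01; 0.0004 -0.0005 0.0046 0 0 -0.01;
```

Emit:
{"name": "carry_out", "arguments": {"increments": "0 0 0.004 0 0 0; 0 -0.001 0.006 0 0 0; 0.001 -0.001 0.006 0 0 0; 0 0 0.004 0 0 0; 0 0 0.002 0 0 0; 0 0 0 0 0 0; 0 0 0 0 0 0; 0 0 0 0 0 0"}}

```text
t: 21.75
eef_pos: [0.5325, -0.0054, 0.097]
eef_rot: [3.108, 0.456, 0.001]
ft_force: [-0.5, -0.5, -0.6]
finger_gap: 0.0197
```

```bash
python3 - <<'E'
from h import *
im=eyes.get_image("scene")
crop("scene",270,135,60,60,12,"pics/s12.png",im,gain=3)
E
python3 plan.py .5325 -.0066 .1 -73.33 1
```

```text
t 21.8 tcp [ 0.5325 -0.0054  0.097 ] yaw -73.31 tilt 0.02 F [ 0.5  0.1 -0.5] gap 0.019822741735631755 J [-0.03  0.44  1.9  -0.    0.8   1.25]
dist 0.0032686315153184872 turn -0.016377949230275135
-0.0003 0.0011 -0.0030 0 0 0.02;
```

View pics/s12.png

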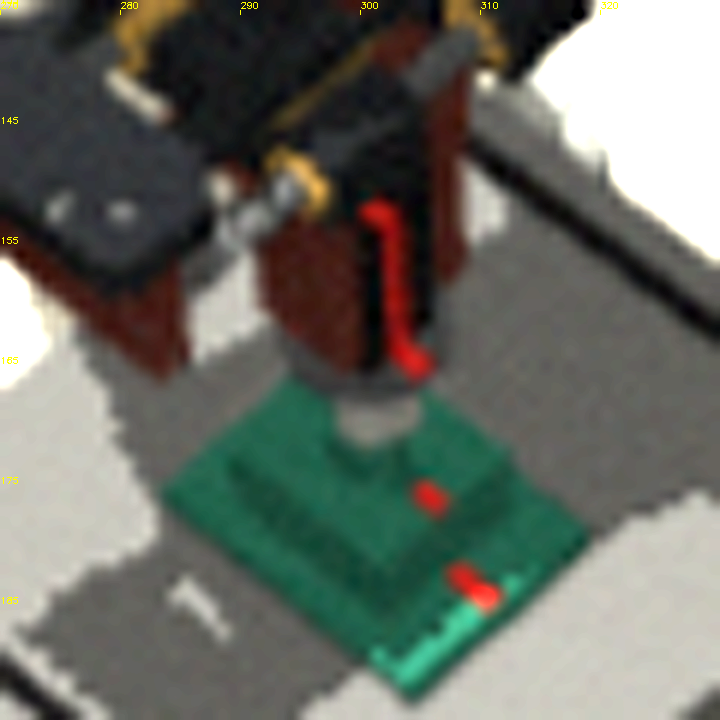

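Run:
```python
from h import *
for P in([.5318,-.0068,.064],[.5318,-.0068,.0732],[.5318+.00958,-.0068+.00287,.0732],[.5318+.00287,-.0068-.00958,.0732]): 
    q=proj("scene",P)[0]; print(P,q,(q-[270,135]+.5)*12)
```

```text
[0.5318, -0.0068, 0.064] [300.84691771 171.36732164] [376.16301248 442.40785965]
[0.5318, -0.0068, 0.0732] [300.68396116 169.31289937] [374.20753389 417.75479239]
[0.5413800000000001, -0.0039299999999999995, 0.0732] [303.47811446 171.50249869] [407.73737356 444.02998423]
[0.5346700000000001, -0.01638, 0.0732] [297.9350121  171.67024536] [341.22014522 446.04294433]
```

Emit:
{"name": "carry_out", "arguments": {"increments": "-0.0005 0.0005 0.001 0 0 0; -0.0005 0.0005 0.002 0 0 0; 0 0 0.002 0 0 0; 0 0 0.002 0 0 0; 0 0 0.002 0 0 0; 0 0 0.002 0 0 0; 0 0 0.001 0 0 0; 0 0 0 0 0 0"}}

```text
t: 22.8
eef_pos: [0.5316, -0.0066, 0.0847]
eef_rot: [-3.108, -0.456, 0.0]
ft_force: [-0.0, 0.5, -1.1]
finger_gap: 0.0198
```

```bash
python3 plan.py .5325 -.0066 .08 -73.33 1; python3 -c "
from rig import arm; print(arm.state()['torque'])"
```

```text
t 22.8 tcp [ 0.5316 -0.0066  0.0847] yaw -73.3 tilt 0.012 F [-0.   0.5 -1.1] gap 0.019834429966351933 J [-0.03  0.45  1.91 -0.    0.78  1.24]
dist 0.0047534630630223906 turn -0.02544315002015196
0.0008 0.0003 0.0047 0 0 0.03; 
[0.01679738 0.17867675 0.00266682]
```

Emit:
{"name": "carry_out", "arguments": {"increments": "0 0 0.001 0 0 0; 0 0 0.001 0 0 0; 0 0 0.001 0 0 0; 0 0 0.001 0 0 0; 0 0 0.001 0 0 0; 0 0 0 0 0 0; 0 0 0 0 0 0; 0 0 0 0 0 0"}}

```text
t: 23.8
eef_pos: [0.5318, -0.0066, 0.0798]
eef_rot: [3.108, 0.456, 0.0]
ft_force: [-0.3, 0.5, -0.6]
finger_gap: 0.0196
```

```bash
python3 plan.py .5325 -.0066 .08 -73.33 1; python3 -c "
from h import *; print(arm.state()['torque'])
crop('scene',270,135,60,60,12,'pics/s13.png',gain=3)"
```

```text
t 23.8 tcp [ 0.5318 -0.0066  0.0798] yaw -73.3 tilt 0.008 F [-0.3  0.5 -0.6] gap 0.019622202828324276 J [-0.03  0.46  1.91 -0.    0.77  1.24]
dist 0.0007538367825519765 turn -0.025733147842572635
0.0007 0.0002 -0.0002 0 0 0.03; 
[-0.03917526  0.11902499 -0.00992167]
```

View pics/s13.png

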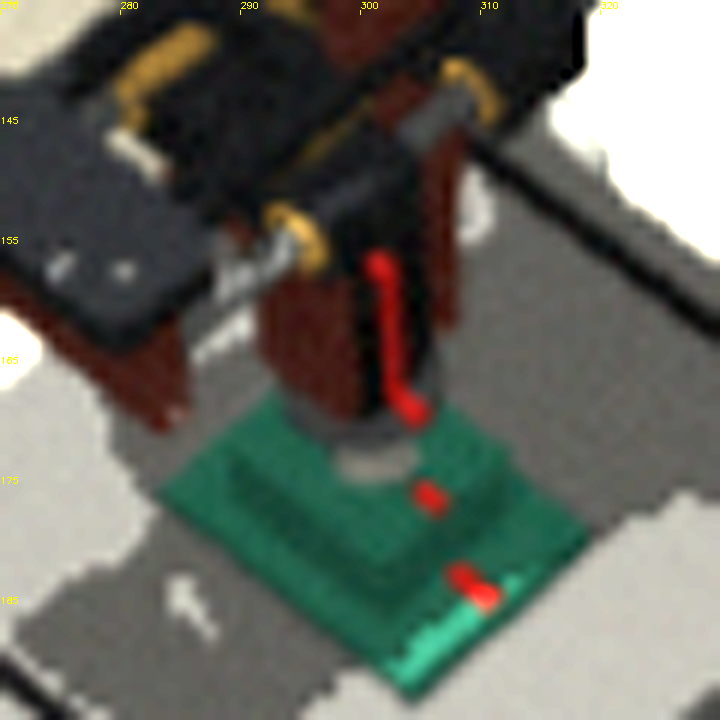

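Emit:
{"name": "carry_out", "arguments": {"increments": "0 0 0.001 0 0 0; 0 0 0.001 0 0 0; 0 0 0.001 0 0 0; 0 0 0.001 0 0 0; 0 0 0.001 0 0 0; 0 0 0 0 0 0; 0 0 0 0 0 0; 0 0 0 0 0 0"}}

```text
t: 24.85
eef_pos: [0.5317, -0.0066, 0.0748]
eef_rot: [-3.108, -0.456, -0.0]
ft_force: [-0.3, -0.1, -0.5]
finger_gap: 0.0199
```

```bash
python3 plan.py .5325 -.0066 .08 -73.33 1; python3 -c "
from h import *; print(arm.state()['torque'])"
```

```text
t 24.85 tcp [ 0.5317 -0.0066  0.0748] yaw -73.31 tilt 0.002 F [-0.3 -0.1 -0.5] gap 0.019894237927121448 J [-0.03  0.47  1.92  0.    0.76  1.24]
dist 0.005253055864939933 turn -0.022431754875128718
0.0008 0.0002 -0.0052 0 0 0.02; 
[-0.0877249   0.10182458 -0.02474517]
```

Emit:
{"name": "carry_out", "arguments": {"increments": "0 0 0.0015 0 0 0; 0 0 0.0015 0 0 0; 0 0 0.0015 0 0 0; 0 0 0.0015 0 0 0; 0 0 0.0015 0 0 0; 0 0 0.001 0 0 0; 0 0 0 0 0 0; 0 0 0 0 0 0"}}

```text
t: 25.85
eef_pos: [0.5317, -0.0066, 0.0663]
eef_rot: [3.108, 0.456, 0.0]
ft_force: [-0.7, 0.1, -1.1]
finger_gap: 0.0199
```

```bash
python3 plan.py .5325 -.0066 .056 -73.33 1; python3 -c "
from h import *; print(arm.state()['torque'])"
```

```text
t 25.85 tcp [ 0.5317 -0.0066  0.0663] yaw -73.31 tilt 0.001 F [-0.7  0.1 -1.1] gap 0.019941705836212076 J [-0.03  0.49  1.92 -0.    0.74  1.24]
dist 0.010325341495665186 turn -0.019530126844131246
0.0007 0.0002 0.0103 0 0 0.02; 
[-0.04707172  0.10492018  0.05899938]
```

Key is in the keyway with no side load. Now against the spring.

Emit:
{"name": "carry_out", "arguments": {"increments": "0 0 0.0015 0 0 0; 0 0 0.0015 0 0 0; 0 0 0.0015 0 0 0; 0 0 0.0015 0 0 0; 0 0 0.0015 0 0 0; 0 0 0.001 0 0 0; 0 0 0 0 0 0; 0 0 0 0 0 0", "squeeze": 50}}

```text
t: 26.85
eef_pos: [0.5318, -0.0066, 0.0579]
eef_rot: [3.108, 0.456, 0.0]
ft_force: [-0.7, -0.2, 4.6]
finger_gap: 0.0195
```

```bash
python3 plan.py .5325 -.0066 .056 -73.33 1; python3 -c "
from h import *; print(arm.state()['torque'])
crop('scene',270,135,60,60,12,'pics/s14.png',gain=3)"
```

```text
t 26.85 tcp [ 0.5318 -0.0066  0.0579] yaw -73.3 tilt 0.011 F [-0.7 -0.2  4.6] gap 0.019527123787913197 J [-0.03  0.5   1.92 -0.    0.72  1.24]
dist 0.00201651801215733 turn -0.025077655898712692
0.0007 0.0002 0.0019 0 0 0.03; 
[ 0.03253552  0.37405913 -0.00357306]
```

View pics/s14.png

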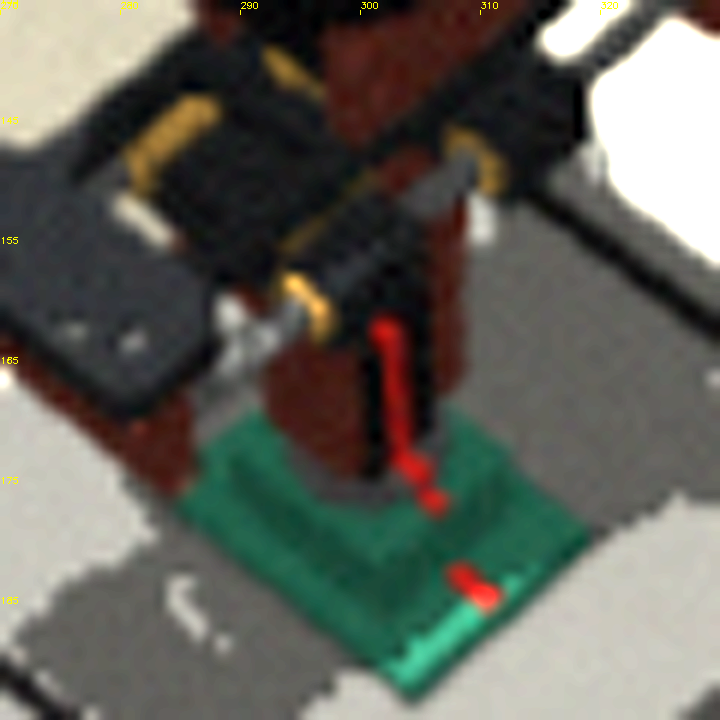

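Emit:
{"name": "carry_out", "arguments": {"increments": "0 0 0.0005 0 0 0; 0 0 0.0005 0 0 0; 0 0 0.0005 0 0 0; 0 0 0.0005 0 0 0; 0 0 0.0005 0 0 0; 0 0 0 0 0 0; 0 0 0 0 0 0; 0 0 0 0 0 0"}}

```text
t: 27.9
eef_pos: [0.5318, -0.0066, 0.0557]
eef_rot: [3.108, 0.456, 0.0]
ft_force: [-2.5, -0.0, 10.4]
finger_gap: 0.0195
```

```bash
python3 plan.py .5325 -.0066 .056 -73.33 1
```

```text
t 27.9 tcp [ 0.5318 -0.0066  0.0557] yaw -73.31 tilt 0.018 F [-2.5 -0.  10.4] gap 0.0195093662147629 J [-0.03  0.5   1.92  0.    0.72  1.24]
dist 0.000713224642546142 turn -0.023804725243337543
0.0006 0.0002 -0.0003 0 0 0.02;
```

Emit:
{"name": "carry_out", "arguments": {"increments": "0 0 0.0003 0 0 0; 0 0 0.0003 0 0 0; 0 0 0.0002 0 0 0; 0 0 0 0 0 0; 0 0 0 0 0 0; 0 0 0 0 0 0; 0 0 0 0 0 0; 0 0 0 0 0 0"}}

```text
t: 28.9
eef_pos: [0.5318, -0.0066, 0.0557]
eef_rot: [3.108, 0.456, 0.001]
ft_force: [-6.2, 0.8, 18.7]
finger_gap: 0.0198
```

```bash
python3 plan.py .5325 -.0066 .056 -73.33 1; python3 -c "
from h import *
crop('scene',270,135,60,60,12,'pics/s15.png',gain=3)"
```

```text
t 28.9 tcp [ 0.5318 -0.0066  0.0557] yaw -73.31 tilt 0.021 F [-6.2  0.8 18.7] gap 0.019831254782181947 J [-0.03  0.5   1.92  0.    0.72  1.24]
dist 0.000744297179373999 turn -0.024606218391284074
0.0006 0.0002 -0.0003 0 0 0.02;
```

View pics/s15.png

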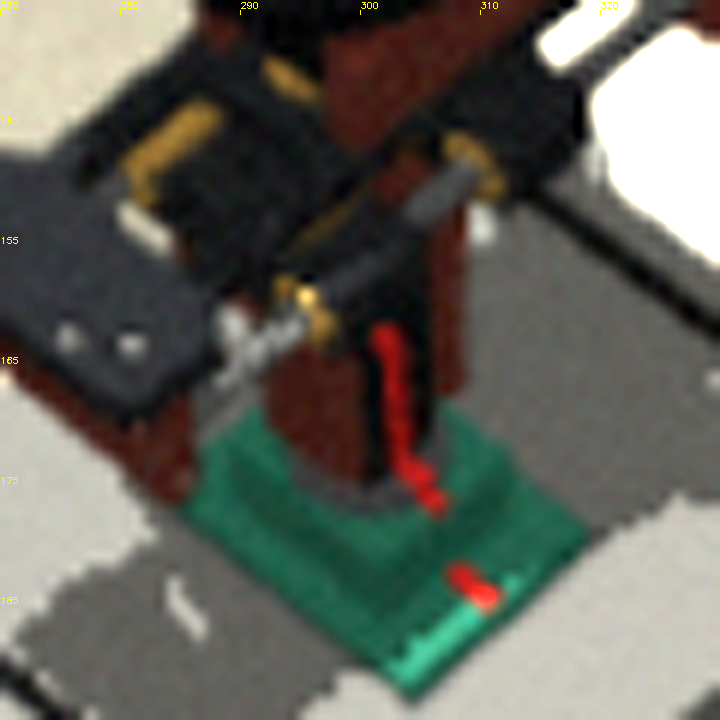

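```bash
python3 -c "
from rig import arm; print(arm.hand_in()); s=arm.state(); print(s['t'],s['eef_pos'],s['ft_force'],s['finger_gap'])"
```

```text
the job is handed in; nothing more can be done
None
the job is handed in; nothing more can be done
```

I seated the green adapter in the pocket and let go of it. I then lifted the rod from the stand, slid it down the hub with the key in the keyway, and handed in at about 29 s still gripping it. No verdict was reported.

**Last checks:**
- **Adapter:** it stopped at the height expected for seated, under about 10 N of push. It looked flush and square in the picture taken after release.
- **Rod:** it went down with no side load until the spring. At the end the upward force rose from about 10 to 19 N with no further travel. That was at TCP z 0.0557 m, against 0.0558 m expected for the collar home. The red marks on head, collar and hub line up, and the tool tilt was 0.02°. There was a 6 N sideways force in −x at the end.
- **Grip:** I set 50 N, and the opening read 20 mm on the head.
- **Other objects:** I did not go near the lens stack, bottle or round lens, but I took no final picture of them. The plunger travel was not read directly; I inferred it from collar height and force.

**What disagreed:**
- **Camera positions:** the two cameras differed by up to about 4 mm in x, so I used averages and the jaw contact position.
- **Fingertip height:** the visible finger ends sit about 19 mm above the stated TCP. The first close on the adapter therefore shut on air above the hub, and I regripped lower without disturbing it.

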